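# Turn the rotary tool stand to its empty hook and hang up the red T-handle key

## Robot

A 6-joint arm with a two-finger parallel gripper is mounted at the origin on the work surface. World frame = base frame: x ahead of the robot, y to its left, z up, the work surface at z = 0. Lengths are in m, angles in degrees, forces in N, time in s.
With the tool pointing down it reaches from about 0.375 to 0.9 m from the base axis. Payload 3.1 kg.
Tool frame: the origin (TCP) lies on the centre line of the jaws, within the pads' length; the fingertips stand 14 mm ahead of it and the grasp point (between the pads) lies 5 mm behind it (bot.tips_ahead is the distance from the TCP to the fingertips, in m); z points along the fingers, y is the line along which they close (so a half turn about z gives the same grasp; the last joint's range is limited). The gripper opens to 87 mm and grips with 3 to 60 N. Pads are 19 mm wide; open, the fingers measure 117 mm over their backs; the gripper's body (75 mm by 190 mm) begins 51 mm behind the grasp point.
Start: joints at [-87.118, 30.224, 82.088, -0, 67.689, -10.227], TCP at [0.142, -0.609, 0.207] pointing down, gripper open.
Joint ranges: [-176.69, 176.69], [-43.24, 126.21], [12.49, 139.97], [-82, 262], [0, 151.66], [-163.58, 163.58]. Speed limits (degrees/s): [159.86, 159.86, 180, 180, 180, 180].

## Interface

Orientations are given as a 3x3 rotation matrix whose columns are the frame's x, y, z axes.
In Python, from rig import bot gives the robot as it stands.
- The arm moves only by the tool play_rows, never from a script. Its argument "moves" is a list that holds one entry, the list of rows, each a list of 6 numbers: the shift along the tool's x, y, z in mm, then the turn, a rotation vector about the tool's x, y, z in rad. A call has 1 to 5 rows; each row shifts and turns the commanded pose from where the row before left it, along the tool's axes as they then stand; what a row does not reach is not made up. A row lasts 1/10 s, in which the tool goes at most 50 mm and 8.59 degrees, less where a joint would pass 70% of its speed; a pose out of reach is approached as far as the arm can. A call with a gripper value outside its range is refused whole. "fingers" is the opening, from -1 (shut) to 1 (fully open), set as the call begins (left out, the last holds). The fingers move at their own pace and stop on an object; the grip force is fixed at half the most. Time passes only in rows, so rows that do not move let the fingers close. It gives the time, the measured TCP pose, the force, the opening and the grip force at its end, in the units of the state.
- bot.read_state(): the state, without advancing time (a new reading comes with each control period).
- bot.capture(name): name is "side" or "top"; returns a dict with "image" (420x560x3 uint8, blue, green, red), "fx", "fy", "cx", "cy" (pixels), "distortion" ([k1, k2, p1, p2, k3] as OpenCV has them; the pictures are not rectified), "R" (3x3) and "t" (3): a world point X has camera coordinates R X + t. Camera axes: x right, y down, z forward; pixel columns grow to the right and rows downward; lengths in m; the calibration is good to about 2 mm. A picture is of the moment at which its call begins. There is no depth.
- bot.hand_in(): hands the job in; it is judged then, once.
Trained networks look in a picture, given as the dict that the camera call returned (one of the last four; its "shot" number tells which), for a name from the list of things; names that differ only in an ending like _2 or _b are one class to them, and where a whole thing is asked for, a point or a joint stands for the part that bears it (a point fixed in the world has none). Each returns a list of dicts, best first, with "confidence" (0 to 1); they miss things now and then, are a little off and sometimes report something else, mostly with a low value. They report only what shows in the picture. A call takes as long as a camera call. They do not tell look-alikes from the thing itself.
- bot.search_frame(picture, query): "centre" ([column, row] in pixels, amid what is visible of it).
- bot.silhouettes(picture, query): "pixels" (420x560 bool, what is visible of it) and "centre" ([column, row] in pixels, amid what is visible of it).
- bot.pinpoint(picture, query): "centre" ([column, row] in pixels: a listed point, or the origin of a listed thing).
The state is a dict: "time_s": time; "joint_positions": joint angles; "qvel": joint speeds; "tau": joint torques, N m; "position": TCP position; "tcp_rot": TCP orientation; "force": force on the tool from outside, world axes, zero at the start; "moment": the same for the moment, N m; "opening": opening from 0.0 (shut) to 1.0 (fully open); "grasp_force": force on a finger pad.
Only numpy, scipy, OpenCV 4.12 (cv2) and the standard library are available. Lean on these libraries where they do the work, as an engineer would, in place of code of your own. Each camera call takes 0.05 s, during which the arm holds its last target. There are 200 camera calls.

## Task

Put the red T-handle key away on the rotary tool stand. First turn the stand until its one empty hook is at the front, over the yellow arrow; then draw the red key out of the aluminium block and hang it upright, fully home in that hook's saddle, with the hook still at the front. How high that hook is clamped is not known, so feel for it: lower the key gently until it lands, without forcing or dropping it, and leave the other keys hanging and the rest of the bench as it is.

Things in the scene. Friction and masses are not known exactly. Their poses are not given: they have to be found in the camera images.
- stand: fixed dark steel foot of the rotary tool stand, a disc 180 mm across and 16 mm high (26 mm at the middle) on the bench; origin on the stand's upright axis at bench level. A yellow arrow on the disc points along its own -x, the stand's front
- front (a point): fixed point at the stand's front, 101 mm from its axis along the arrow, 160 mm above the bench: in plan, where the middle of a hook's saddle lies when that hook is at the front. Axes as the stand's
- carousel: turns on the stand either way, stiffly (0.22 N m friction), and stays where left: grey six-sided tower 68 mm across flats, 28 to 215 mm above the bench, cap 84 mm across up to 223 mm. Six wire hooks 60 degrees apart, five with keys; the empty one points along its own -x. Origin on the axis at bench level. At first the empty hook is 0.8 to 2.3 rad anticlockwise (from above) of the front
- knob (a point): middle of the black bar knob on top of the carousel, on its axis, 248 mm above the bench: bar 56 mm long along its own x, 16 mm wide along its own y, 26 mm high (235 to 261 mm), turns with the carousel (axes as the carousel's)
- hook (a point): PLAN position of the middle of the empty hook's saddle, 101 mm from the axis, turning with the carousel; given at 160 mm above the bench. The hook is screw-clamped in a slot of the tower: its saddle may be anywhere from 160 to 196 mm above the bench; that height is not measured and must be seen or felt (the clamp holds 40 N). Axes as the carousel's, -x outward
- hook_tip (a point): PLAN position of the empty hook's tips (also given at 160 mm). The hook: two steel rods 5 mm thick, 10 mm apart inside, running out from the tower 8 mm above the saddle (rod tops), dipping 84 mm from the axis into a level saddle 26 mm long, then upturned tips 10.5 mm above the saddle. A key hangs with its shaft down between the rods, ferrule lying in the saddle
- red_key: key to put away: T-handle hex key, red handle, 60 to 120 g, z up along the shaft. Origin: centre of the underside of its ferrule (disc 22 mm across, 5 mm thick). Below: steel shaft 7 mm thick, 135 mm long. Above: neck 15 mm thick, then cross bar 26 to 50 mm above the origin, 78 mm long along own y, 16 mm thick along own x. Starts upright, ferrule 151 mm above the bench
- bearing_block: fixed aluminium block 46 x 46 mm, top 62 mm above the bench, on a wooden board 75 x 150 mm (long along own y) with shaft coupling and motor plate, all lower than the block; the red key stands in its upright bore (about 9 mm wide, 46 mm deep). Origin under the block's middle at bench level
- blue_key: T-handle hex key with blue handle, hung on the stand like the others, turning with it; same shape and size as the red key, 85 g, origin the centre of its ferrule's underside. To be left hanging
- green_key: the same, green handle, hung on the stand like the others, turning with it; same shape and size as the red key, 85 g, origin the centre of its ferrule's underside. To be left hanging
- yellow_key: the same, yellow handle, hung on the stand like the others, turning with it; same shape and size as the red key, 85 g, origin the centre of its ferrule's underside. To be left hanging
- orange_key: the same, orange handle, hung on the stand like the others, turning with it; same shape and size as the red key, 85 g, origin the centre of its ferrule's underside. To be left hanging
- black_key: the same, black handle, hung on the stand like the others, turning with it; same shape and size as the red key, 85 g, origin the centre of its ferrule's underside. To be left hanging
- hammer: loose hammer 260 mm long lying on the bench; not to be disturbed
- tape_roll: loose roll of black magnetic tape, 90 mm across and 24 mm high, lying flat; not to be disturbed
- gear_motor: loose small gear motor with yellow end, 80 mm long, 42 mm high; not to be disturbed
- pliers: loose pliers with blue grips, 140 mm long, lying flat; not to be disturbed
- carton: loose open white paper carton 130 x 100 x 45 mm; not to be disturbed
There are look-alikes about, which are no part of the job. What is shaped like the red_key but pink is not meant.

How it is judged (in metres and radians):
On the way, in this order (a step that is already met when the one before it is completed fails the run):
1. the empty hook has been turned to the front, within 12 mm in plan, with the red key still in its block (horizontal distance between hook and front below 0.012 m and distance of red_key from where it was at the start of the episode below 0.03 m), for 0.3 s.
2. the red key has been drawn out of its block with the hook at the front (horizontal distance between hook and front below 0.015 m and height (world z) of red_key above 0.197 m), for 0.1 s.
At the end, for the whole second after the job is handed in: the red key hangs at rest and upright (within 0.08 rad) on the carousel, its ferrule within 4 mm in plan of the middle of the empty hook's saddle, and the hook is still at the front within 15 mm in plan (horizontal distance between hook and front below 0.015 m and horizontal distance between red_key and hook below 0.004 m and angle between red_key's own z axis and vertical below 0.08 rad and height (world z) of red_key above 0.15 m and contact force between red_key and carousel above 0.2 N and linear speed of red_key below 0.03 m/s); the robot touches nothing.
It fails at once if the red key is forced against the carousel with more than 20 N (contact force between red_key and carousel above 20 N).
It fails at once if the red key is dropped onto the hook (it falls faster than 0.25 m/s, as after 3 mm, out of the fingers) (linear speed of red_key above 0.25 m/s and contact force between red_key and the fingers below 0.05 N and horizontal distance between red_key and hook below 0.05 m).
It fails at once if another key is knocked off its hook (height (world z) of any of blue_key, green_key, yellow_key, orange_key, black_key below 0.14 m or angle between any of blue_key, green_key, yellow_key, orange_key, black_key's own z axis and vertical above 0.5 rad).
It fails at once if a loose thing on the bench is moved by more than 30 mm (distance of any of hammer, tape_roll, gear_motor, pliers, carton from where it was at the start of the episode above 0.03 m).
It also fails if it takes over 72 s, if anything falls off the work surface, if the arm or the gripper's body presses on something with over 40 N, if the wrist force passes 120 N, or if a joint passes its speed limit or range.

## Working session

There is one attempt and no reset: what is moved stays moved. The work goes in short steps, Python scripts to look and compute and a tool call to move; the robot and the scene stay as the last step left them, time stands still between calls to the robot, and variables do not carry over. Pictures are saved under pics/ and viewed, at most 10 in all, crops included, and the job is handed in when it is done.

Besides the shell and the picture viewer there is one more tool, called after "Call:" as name([rows], argument=value, ...), one row to a line, values as JSON. play_rows: Moves the arm, as the interface text tells. Its arguments: {"type":"object","properties":{"moves":{"type":"array","items":{"type":"array","items":{"type":"array","items":{"type":"number"}}}},"fingers":{"type":"number"}},"required":["moves"]}

```bash
ls; mkdir -p pics
cat > h.py <<'E'
import numpy as np, cv2
from rig import bot
def ray(p,px):
    K=np.array([[p['fx'],0,p['cx']],[0,p['fy'],p['cy']],[0,0,1.]])
    u=cv2.undistortPoints(np.array([[px]],float),K,np.array(p['distortion'],float))[0,0]
    R=np.array(p['R']);t=np.array(p['t'])
    return -R.T@t, R.T@np.array([u[0],u[1],1.])
def atz(p,px,z):
    o,d=ray(p,px); return o+d*(z-o[2])/d[2]
def proj(p,X):
    K=np.array([[p['fx'],0,p['cx']],[0,p['fy'],p['cy']],[0,0,1.]])
    return cv2.projectPoints(np.array([X],float),cv2.Rodrigues(np.array(p['R']))[0],np.array(p['t'],float),K,np.array(p['distortion'],float))[0].ravel()
E
python3 - <<'E'
from h import *
s=bot.capture('side');t=bot.capture('top')
cv2.imwrite('pics/s0.png',s['image']);cv2.imwrite('pics/t0.png',t['image'])
for p,n in((s,'side'),(t,'top')):
    print(n,'cam at',-np.array(p['R']).T@np.array(p['t']))
    for q,z in(('stand',0),('front',.16),('knob',.248),('hook',.16),('hook_tip',.16),('red_key',.151),('bearing_block',0)):
        for r in bot.pinpoint(p,q)[:3]:
            print(q,np.round(r['centre'],1),round(r['confidence'],2),np.round(atz(p,r['centre'],z),4))
print(bot.read_state())
E
```

```text
pics
side cam at [0.38304334 1.26951798 0.83558709]
stand [266.3 259.5] 0.55 [0.611  0.0311 0.    ]
knob [261.8 182.3] 0.95 [0.62   0.0377 0.248 ]
knob [254.4 192.9] 0.34 [0.6269 0.1032 0.248 ]
hook [253.9 192.9] 0.89 [ 0.6649 -0.0713  0.16  ]
hook_tip [254.2 189.6] 0.6 [ 0.6684 -0.0931  0.16  ]
hook_tip [299.3 209.1] 0.46 [0.5216 0.0073 0.16  ]
red_key [345.6 173.7] 0.72 [ 0.406  -0.2737  0.151 ]
red_key [304.3 174.3] 0.54 [ 0.5363 -0.247   0.151 ]
bearing_block [301.1 213.2] 0.66 [ 0.545  -0.2635  0.    ]
top cam at [0.33374592 0.0489145  1.28690909]
stand [281.  196.3] 0.74 [0.6135 0.0333 0.    ]
front [284.7 224.1] 0.96 [0.5076 0.0249 0.16  ]
front [185.7 280.4] 0.46 [0.3645 0.2644 0.16  ]
front [386.2 221.2] 0.21 [ 0.5194 -0.2309  0.16  ]
knob [281.7 173.4] 0.63 [0.6149 0.0355 0.248 ]
hook [317.1 167.4] 0.6 [ 0.6565 -0.0565  0.16  ]
hook_tip [322.1 165.7] 0.87 [ 0.6613 -0.0694  0.16  ]
red_key [414.5 269.6] 0.69 [ 0.4    -0.3005  0.151 ]
red_key [400.8 210.4] 0.61 [ 0.5495 -0.2715  0.151 ]
red_key [284.8 225.2] 0.28 [0.5062 0.0244 0.151 ]
bearing_block [383.9 217.7] 0.63 [ 0.5559 -0.2643  0.    ]
{'time_s': 0.8, 'joint_positions': array([-8.71181103e+01,  3.02189954e+01,  8.20849258e+01,  1.38876885e-03,
        6.76889601e+01, -1.02270700e+01]), 'qvel': array([ 0.03212689,  0.04428805, -0.05920422, -0.01280753,  0.04312438,
        0.05349958]), 'tau': array([ 1.44809287e-04, -4.39952624e+01, -1.76977390e+01,  6.33906224e-02,
        5.02743444e-02, -4.77615771e-06]), 'position': array([ 0.14179112, -0.6087164 ,  0.20671225]), 'tcp_rot': array([[ 9.73942599e-01,  2.26794650e-01,  2.86423234e-05],
       [ 2.26794651e-01, -9.73942591e-01, -1.22960045e-04],
       [ 9.29828659e-09,  1.26251952e-04, -9.99999992e-01]]), 'force': array([0.01863683, 0.6111868 , 0.42553873]), 'moment': array([-0.00637272,  0.0438981 ,  0.02642096]), 'grasp_force': 0.0, 'opening': 0.9960538660668075}
```

Run:
```python
import cv2,numpy as np
t=cv2.imread('pics/t0.png');s=cv2.imread('pics/s0.png')
a=cv2.resize(t[130:310,220:460],(800,600),interpolation=cv2.INTER_CUBIC)
b=cv2.resize(s[100:310,190:470],(800,600),interpolation=cv2.INTER_CUBIC)
cv2.imwrite('pics/a.png',a);cv2.imwrite('pics/b.png',b)
```

```text
(no output)
```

View pics/a.png

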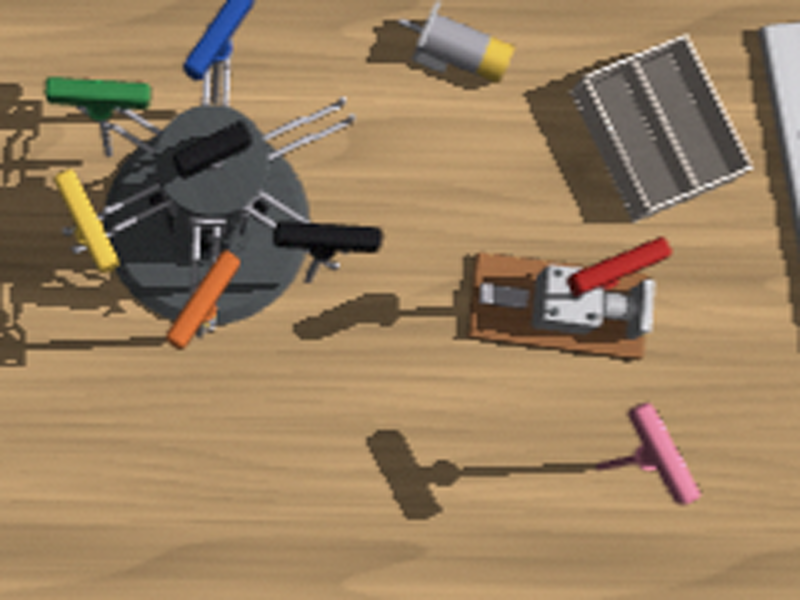

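View pics/b.png

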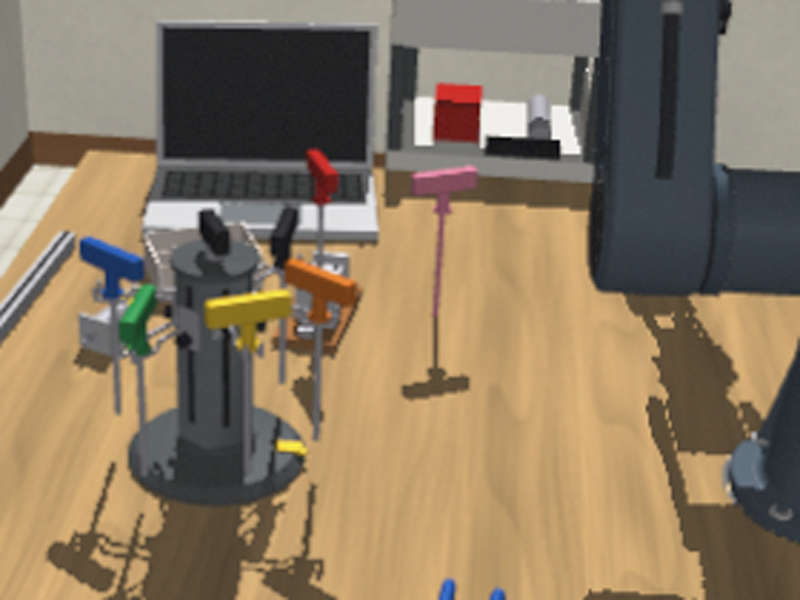

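View pics/t0.png

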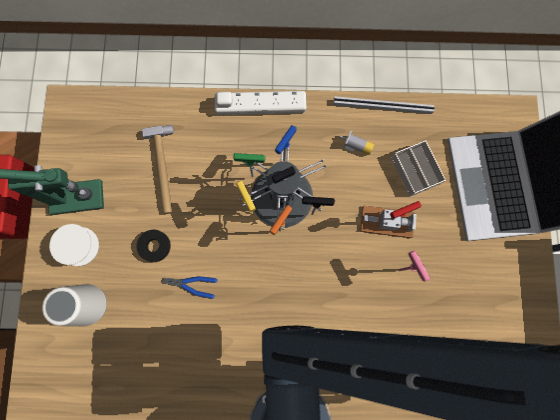

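Top crop: the red key stands in the block, with its bar around pixel (406,209). The pink look-alike is at (419,266), and a red box sits on the far shelf (side view). The empty hook points right and up at (322,166), the knob is at (284,173), and the orange key is over the arrow. I choose the red key in the block. Next I refine the numbers.

```bash
cat >> h.py <<'E'
def tri(obs):
    A=np.zeros((3,3));b=np.zeros(3)
    for p,px in obs:
        o,d=ray(p,px);d=d/np.linalg.norm(d);M=np.eye(3)-np.outer(d,d);A+=M;b+=M@o
    X=np.linalg.solve(A,b)
    return X,[np.round(proj(p,X)-px,1) for p,px in obs]
def colmask(p,lo,hi,box):
    h=cv2.cvtColor(p['image'],cv2.COLOR_BGR2HSV);m=cv2.inRange(h,np.array(lo),np.array(hi))
    z=np.zeros_like(m);x0,x1,y0,y1=box;z[y0:y1,x0:x1]=m[y0:y1,x0:x1]
    n,l,st,c=cv2.connectedComponentsWithStats(z)
    i=1+np.argmax(st[1:,4]);return l==i,c[i]
def fit_box(obs,x0,zc,dims,step=1):
    """fit x,y,yaw (z given) of a box by moments of its visible hull in each mask"""
    from scipy.optimize import least_squares
    def mom(m):
        ys,xs=np.nonzero(m); return np.array([xs.mean(),ys.mean(),np.sqrt(np.linalg.eigvalsh(np.cov(xs,ys))).max()*0, *(np.cov(xs,ys)[[0,0,1],[0,1,1]]/10)])
    tgt=[mom(m) for p,m in obs]
    def render(p,q):
        c,s=np.cos(q[2]),np.sin(q[2]);pts=[]
        for a in(-1,1):
            for b in(-1,1):
                for e in(-1,1):
                    dx,dy=a*dims[0]/2,b*dims[1]/2
                    pts.append(proj(p,[q[0]+c*dx-s*dy,q[1]+s*dx+c*dy,zc+e*dims[2]/2]))
        h=cv2.convexHull((np.array(pts,np.float32)+.5)*16).reshape(-1,2)
        im=np.zeros((420*16//4,560*16//4),np.uint8)
        cv2.fillPoly(im,[np.round(h/4).astype(np.int32)],1)
        ys,xs=np.nonzero(im);xs=(xs+.5)/4-.5;ys=(ys+.5)/4-.5;C=np.cov(xs,ys)
        return np.array([xs.mean(),ys.mean(),0,C[0,0]/10,C[0,1]/10,C[1,1]/10])
    f=lambda q:np.concatenate([render(p,q)-t for (p,m),t in zip(obs,tgt)])
    r=least_squares(f,x0,diff_step=1e-2,x_scale=[.01,.01,.1]); return r.x,np.round(r.fun,1)
E
python3 - <<'E'
from h import *
s=bot.capture('side');t=bot.capture('top')
for q in('red_key','knob','hook','bearing_block'):
    for n,p in(('s',s),('t',t)):
        for r in bot.silhouettes(p,q)[:3]: print(q,n,np.round(r['centre'],1),round(r['confidence'],2),r['pixels'].sum())
mt,ct=colmask(t,(0,150,80),(6,255,255),(380,430,190,225))
ms,cs=colmask(s,(0,150,60),(6,255,255),(290,315,145,180))
print('red',mt.sum(),ct,ms.sum(),cs,tri([(t,ct),(s,cs)]))
print(atz(t,ct,.189),atz(s,cs,.189))
for o in([(t,mt)],[(s,ms)],[(t,mt),(s,ms)]): print('redfit',fit_box(o,[.54,-.27,0.2-1.57],.189,(.078,.016,.024)))
kt,c1=colmask(t,(0,0,0),(179,255,45),(270,298,162,185));ks,c2=colmask(s,(0,0,0),(179,255,45),(255,273,172,190))
print('knob',kt.sum(),c1,ks.sum(),c2)
for o in([(t,kt)],[(s,ks)],[(t,kt),(s,ks)]): print('knobfit',fit_box(o,[.613,.034,-1.1],.248,(.056,.016,.026)))
m,c=colmask(s,(18,120,100),(35,255,255),(284,302,250,264));print('arrow',m.sum(),c,atz(s,c,.016))
ys,xs=np.nonzero(m)
for px in zip(xs,ys):
    if px[0] in(xs.min(),xs.max()): print(px,atz(s,px,.016)[:2])
# knob bar detail
print(bot.read_state()['tcp_rot'][:, :2])
E
```

```text
red_key s [345.4 164.6] 0.74 197
red_key s [304.4 165.7] 0.56 184
red_key t [402.9 209. ] 0.67 234
red_key t [417.1 266.6] 0.64 323
knob s [263.2 221.1] 0.62 1829
knob t [278.8 182. ] 0.88 1787
hook s [263.7 217.2] 0.82 1960
hook t [284.4 183.1] 0.88 1849
hook t [272.5 204.7] 0.29 1373
bearing_block s [296.9 214.6] 0.57 226
bearing_block t [385.  222.3] 0.92 1358
red 197 [405.98477157 209.32994924] 125 [302.368 160.808] (array([ 0.54628883, -0.27486694,  0.18528121]), [array([-0. , -0.1]), array([0.1, 0. ])])
[ 0.54522229 -0.27376523  0.189     ] [ 0.54570721 -0.26617301  0.189     ]
redfit (array([ 0.54553764, -0.27362813, -1.15472797]), array([ 0.2, -0.1,  0. ,  2. , -0.9,  0.4]))
redfit (array([ 0.5467142 , -0.26944099, -1.37805215]), array([-0. , -0.1,  0. , -0.3, -0.3, -0.4]))
redfit (array([ 0.54580578, -0.27244573, -1.16795224]), array([-0.3, -0.2,  0. ,  2.2, -0.8,  0.4,  0.5, -0.4,  0. ,  0.4,  0.2,
       -0.8]))
knob 237 [281.07594937 174.91139241] 80 [264.475  182.4625]
knobfit (array([ 0.61131889,  0.03740683, -1.12826939]), array([-0.1,  0.1,  0. , -0.5,  0.1, -0. ]))
knobfit (array([ 0.61365591,  0.03564457, -1.07040151]), array([ 0. , -0.1,  0. ,  0.2,  0. ,  0.9]))
knobfit (array([ 0.61228956,  0.03775036, -1.1647644 ]), array([-0.2, -0.4,  0. , -0.3,  0.2, -0.1,  0.4,  0.2,  0. , -0.1, -0.1,
        1.1]))
arrow 44 [291.84090909 255.97727273] [0.53772425 0.02523098 0.016     ]
(np.int64(287), np.int64(254)) [0.55287395 0.01717547]
(np.int64(287), np.int64(255)) [0.55212918 0.0223835 ]
(np.int64(287), np.int64(256)) [0.55138896 0.02755973]
(np.int64(287), np.int64(257)) [0.55065323 0.03270445]
(np.int64(297), np.int64(257)) [0.52247461 0.02815364]
(np.int64(297), np.int64(258)) [0.52182892 0.03328234]
[[ 9.73939234e-01  2.26809102e-01]
 [ 2.26809103e-01 -9.73939231e-01]
 [-8.46409674e-06 -7.93553618e-05]]
```

Run:
```python
from h import *
s=bot.capture('side');t=bot.capture('top')
g=t['image'].max(2)
print(g[166:184,268:300])
for th in(28,34,40):
    kt,c1=colmask(t,(0,0,0),(179,255,th),(270,300,162,185)); print(th,kt.sum(),c1,fit_box([(t,kt)],[.613,.034,-1.1],.248,(.056,.016,.026)))
    ks,c2=colmask(s,(0,0,0),(179,255,th),(255,273,170,192)); print(ks.sum(),c2,fit_box([(s,ks)],[.613,.034,-1.1],.248,(.056,.016,.026)))
# disc via dark silhouette of stand
for p in(t,s):
    for r in bot.silhouettes(p,'stand')[:1]:
        ys,xs=np.nonzero(r['pixels']);print(r['confidence'],xs.min(),xs.max(),ys.min(),ys.max(), atz(p,((xs.min()+xs.max())/2,ys.max()),.016))
```

```text
[[181 180 166 112  84  81  82  83  83  84  82  82  86  85  85  84  83  85
   85  86  83  86  76  47  57  71  87 111 159 176 176 178]
 [189 172 114  84  81  82  83  83  84  81  85  85  83  85  85  84  82  83
   83  84  76  48  47  27  31  56  86  86 120 176 178 177]
 [166 102  82  80  82  83  81  82  84  84  85  82  84  83  87  86  82  80
   77  48  49  28  30  27  30  41  67  86  96 149 182 184]
 [ 69  74  82  82  83  82  81  81  83  83  83  84  84  82  82  82  75  38
   25  32  32  30  33  28  31  34  55  85  85  96 145 175]
 [ 64  87  85  79  80  81  82  81  80  83  82  83  83  83  73  46  26  31
   32  30  32  32  31  31  30  33  44  68  86  86 100 142]
 [ 74  84  84  83  81  82  80  79  74  41  41  40  36  31  28  29  28  30
   33  33  32  33  33  31  37  34  37  59  85  85 104 152]
 [ 85  85  86  83  80  74  39  38  38  37  39  26  29  32  30  31  32  32
   32  29  33  36  30  34  30  26  26  55  86  85  88 108]
 [ 82  82  84  82  74  40  41  38  37  27  23  31  30  27  31  30  31  31
   35  32  35  32  29  27  16  12  31  63  85  87  83  80]
 [ 80  71  41  44  40  40  37  31  2
[... 1449 characters left out ...]
[ 0.62378111,  0.02360783, -0.99429048]), array([0.1, 0.2, 0. , 1.2, 0.6, 1.5]))
34 164 [282.82317073 174.56707317] (array([ 0.61222936,  0.0334783 , -1.07849418]), array([-0.1,  0. ,  0. ,  0.2, -0.2,  0.3]))
66 [264.62121212 182.68181818] (array([ 0.61354363,  0.03411058, -1.11757286]), array([ 0. , -0.6,  0. ,  0.1,  0. ,  1.2]))
40 218 [281.46788991 174.87614679] (array([ 0.61141919,  0.03639511, -1.15902279]), array([-0. ,  0. ,  0. , -0. ,  0.1,  0. ]))
74 [264.55405405 182.66216216] (array([ 0.61366102,  0.03470179, -1.12169967]), array([ 0.1, -0.4,  0. ,  0.1,  0. ,  1.2]))
0.17 254 302 161 214 [0.55842563 0.04122469 0.016     ]
0.56 236 296 243 276 [0.59337264 0.13385486 0.016     ]
```

Call:
play_rows([
  [[0,0,-25,0,0,0],[0,0,-25,0,0,0],[0,0,-25,0,0,0],[0,0,-25,0,0,0],[0,0,-25,0,0,0]],
], fingers=1)

```text
time_s: 2.0
position: [0.1418, -0.6085, 0.3327]
tcp_rot: [[0.974, 0.227, -0.0], [0.227, -0.974, 0.0], [-0.0, -0.0, -1.0]]
force: [0.0, -0.5, 0.7]
opening: 0.998
grasp_force: 0.0
```

Call:
play_rows([
  [[30,-26,0,0,0,0],[30,-26,0,0,0,0],[30,-26,0,0,0,0],[30,-26,0,0,0,0],[30,-26,0,0,0,0]],
])

```text
time_s: 2.5
position: [0.2591, -0.4466, 0.3318]
tcp_rot: [[0.974, 0.226, 0.0], [0.226, -0.974, -0.0], [0.0, 0.0, -1.0]]
force: [0.2, -0.3, 0.5]
opening: 1.003
grasp_force: 0.0
```

Call:
play_rows([
  [[30,-26,0,0,0,0],[30,-26,0,0,0,0],[30,-26,0,0,0,0],[30,-26,0,0,0,0],[30,-26,0,0,0,0]],
])

```text
time_s: 3.0
position: [0.3757, -0.286, 0.3319]
tcp_rot: [[0.974, 0.227, 0.0], [0.227, -0.974, -0.0], [0.0, 0.001, -1.0]]
force: [1.5, -0.2, 0.2]
opening: 0.998
grasp_force: 0.0
```

Call:
play_rows([
  [[30,-26,0,0,0,0],[30,-26,0,0,0,0],[30,-26,0,0,0,0],[30,-26,0,0,0,0],[30,-26,0,0,0,0]],
])

```text
time_s: 3.5
position: [0.4923, -0.1253, 0.3319]
tcp_rot: [[0.974, 0.227, 0.0], [0.227, -0.974, -0.0], [0.0, 0.0, -1.0]]
force: [0.8, -0.2, 0.6]
opening: 0.997
grasp_force: 0.0
```

Call:
play_rows([
  [[30,-26,0,0,0,0],[30,-26,0,0,0,0],[30,-26,0,0,0,0],[30,-26,0,0,0,0],[30,-26,0,0,0,0]],
])

```text
time_s: 4.0
position: [0.6089, 0.0354, 0.3317]
tcp_rot: [[0.974, 0.227, 0.0], [0.227, -0.974, -0.0], [0.0, 0.0, -1.0]]
force: [-0.3, -0.2, 0.5]
opening: 1.001
grasp_force: 0.0
```

Call:
play_rows([
  [[0,0,0,0,0,-0.14],[0,0,0,0,0,-0.14],[0,0,0,0,0,-0.14],[0,0,0,0,0,-0.14],[0,0,0,0,0,-0.14]],
])

```text
time_s: 4.5
position: [0.6081, 0.034, 0.3316]
tcp_rot: [[0.594, 0.804, -0.0], [0.804, -0.594, 0.0], [-0.0, -0.0, -1.0]]
force: [0.1, 0.2, -0.8]
opening: 1.0
grasp_force: 0.0
```

Call:
play_rows([
  [[0,0,0,0,0,-0.14],[0,0,0,0,0,-0.14],[0,0,0,0,0,-0.14],[0,0,0,0,0,-0.14],[0,0,0,0,0,-0.14]],
])

```text
time_s: 5.0
position: [0.6081, 0.0339, 0.3316]
tcp_rot: [[-0.064, 0.998, -0.0], [0.998, 0.064, 0.0], [0.0, -0.0, -1.0]]
force: [0.3, 0.2, 0.3]
opening: 0.996
grasp_force: 0.0
```

Call:
play_rows([
  [[0,0,0,0,0,-0.14],[0,0,0,0,0,-0.14],[0,0,0,0,0,-0.116],[0,0,0,0,0,0],[0,0,0,0,0,0]],
])

```text
time_s: 5.5
position: [0.6082, 0.0339, 0.3316]
tcp_rot: [[-0.436, 0.9, 0.0], [0.9, 0.436, 0.0], [0.0, 0.0, -1.0]]
force: [0.4, -0.4, 0.1]
opening: 0.997
grasp_force: 0.0
```

Call:
play_rows([
  [[-2.2,3.7,16,0,0,0],[0,0,20,0,0,0],[0,0,20,0,0,0],[0,0,20,0,0,0],[0,0,10,0,0,0]],
])

```text
time_s: 6.0
position: [0.6114, 0.0336, 0.2437]
tcp_rot: [[-0.437, 0.899, -0.003], [0.899, 0.437, 0.0], [0.002, -0.003, -1.0]]
force: [-0.4, 0.8, -0.3]
opening: 0.997
grasp_force: 0.0
```

Call:
play_rows([
  [[0,0,0,0,0,0],[0,0,0,0,0,0],[0,0,0,0,0,0],[0,0,0,0,0,0],[0,0,0,0,0,0]],
], fingers=-1)

```text
time_s: 6.5
position: [0.6129, 0.0334, 0.2465]
tcp_rot: [[-0.439, 0.899, 0.002], [0.899, 0.439, -0.0], [-0.001, 0.001, -1.0]]
force: [0.4, 0.2, 0.5]
opening: 0.631
grasp_force: 0.0
```

Call:
play_rows([
  [[0,0,0,0,0,0],[0,0,0,0,0,0],[0,0,0,0,0,0]],
])

```text
time_s: 6.8
position: [0.6125, 0.0335, 0.2457]
tcp_rot: [[-0.439, 0.899, 0.0], [0.899, 0.439, 0.0], [-0.0, 0.0, -1.0]]
force: [0.5, 0.1, 0.3]
opening: 0.356
grasp_force: 0.0
```

Call:
play_rows([
  [[0,0,0,0,0,0],[0,0,0,0,0,0],[0,0,0,0,0,0]],
])

```text
time_s: 7.1
position: [0.6125, 0.0335, 0.2456]
tcp_rot: [[-0.439, 0.899, -0.0], [0.899, 0.439, 0.0], [0.0, -0.0, -1.0]]
force: [-0.4, -0.3, 0.4]
opening: 0.079
grasp_force: 0.0
```

Call:
play_rows([
  [[0,0,0,0,0,0],[0,0,0,0,0,0],[0,0,0,0,0,0]],
])

```text
time_s: 7.4
position: [0.6125, 0.0335, 0.2456]
tcp_rot: [[-0.439, 0.899, -0.0], [0.899, 0.439, 0.0], [0.0, -0.0, -1.0]]
force: [0.1, -0.0, 0.1]
opening: 0.008
grasp_force: 0.0
```

Run:
```python
from h import *
s=bot.capture('side');t=bot.capture('top')
X=bot.read_state()['position']; print(proj(s,X),proj(t,X))
a=np.hstack([cv2.resize(s['image'][130:270,220:326],(400,528),interpolation=cv2.INTER_CUBIC),cv2.resize(t['image'][120:252,232:332],(400,528),interpolation=cv2.INTER_CUBIC)])
cv2.imwrite('pics/c.png',a)
```

```text
[264.89983156 182.63436844] [282.51561724 174.67836691]
```

View pics/c.png

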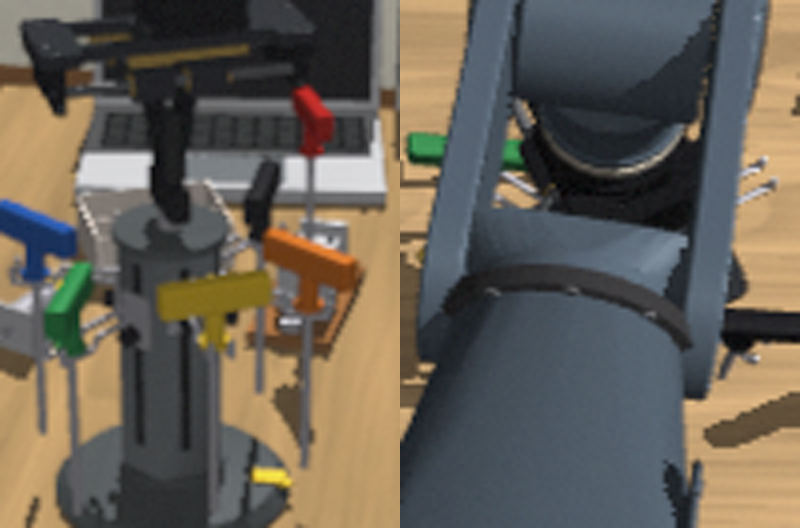

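Run:
```python
from h import *
s=bot.capture('side')
im=cv2.convertScaleAbs(s['image'],alpha=1.8,beta=20)
s0=cv2.convertScaleAbs(cv2.imread('pics/s0.png'),alpha=1.8,beta=20)
f=lambda i:cv2.resize(i[150:210,245:285],(400,600),interpolation=cv2.INTER_NEAREST)
cv2.imwrite('pics/d.png',np.hstack([f(im),f(s0)]));print(bot.read_state()['opening'],bot.read_state()['grasp_force'],bot.tips_ahead)
```

```text
0.005845179435840076 0.0 0.014
```

View pics/d.png

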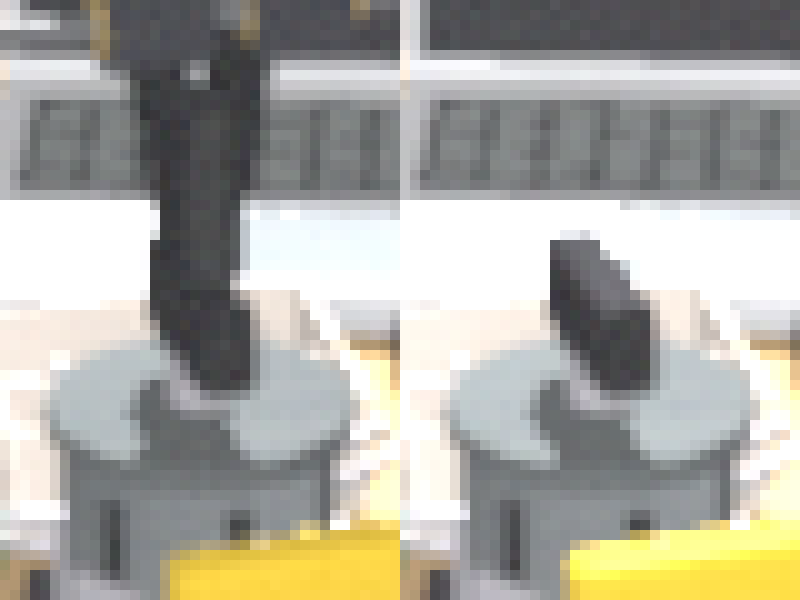

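Run:
```python
from h import *
s=bot.capture('side');X=bot.read_state()['position'];print(X)
for z in(.2316,.235,.261,.302,.33): print(z,(proj(s,[X[0],X[1],z])-[245,150])*10)
s0=cv2.imread('pics/s0.png');d=cv2.absdiff(s['image'],s0).max(2)
print(d[165:192,256:274])
```

```text
[0.61251915 0.03350295 0.24566366]
0.2316 [199.27346437 373.99739773]
0.235 [199.16222849 362.50257908]
0.261 [198.30622514 273.73071787]
0.302 [196.93702716 130.5579749 ]
0.33 [195.98835208  30.48391853]
[[  8   4   3  22  33  37  43  40  22  20  35  38  43  35  18   4   3   6]
 [  6   4   4  22  34  41  31  31  12  23  36  38  42  36   8   4   5   4]
 [  4   2   5  12  33  40  34  25  12  26  30  32  38  31   5   3   3   4]
 [  6   5   4  14  33  40  37  28  19  24  25  29  32  23   6   2   3   4]
 [  3   5   5  14  37  59  52  47  50  49  47  48  50  19   5   4   3   2]
 [  8   8  10  23  69 134 131 134 128 126 105  78  86  36   8   7   6   6]
 [  8   8   8  27  96 204 206 198 194 192 165 114 104  43   8   9   6   8]
 [  7   7   8  27  90 195 192 183 178 187 184 144  98  40   7   8   7   7]
 [  8   7   8  30  60 104  99  82  98 167 184 139 101  39   9  11   8   6]
 [  8   9  12   7  16  30  32  28  22 127 167 134 101  38   7   7   7   6]
 [  8   7  11   6  16  24  28  27  26  60 103 112  99  38   6   7   7   6]
 [  7   8  12   8   4  12  22  28  26  25  36  80  98  40   9   9   7 
[... 430 characters left out ...]
  6   3   5   5   8   6]
 [  6   6   6   7   6   2   3   3   7   3   7   4   6   3   4   8   8   7]
 [  7   5   6   7   5   4   3   1   3   3   3   5   2   3   7   7   7   9]
 [  6   6   5   6   5   4   2   5   3   2   3   2   2   8   6   7   5   5]
 [  5   6   5   6   6   5   5   5   4   2   1   3   2   4   3   6   5   6]
 [  8   5   4   4   5   8   4   5   4   1   4   3   2   5   3   4   6   7]
 [  5   7   4   4   3   3   6   6   4   3   4   4   2   5   4   4   7   7]
 [  6   4   6   4   3   5   4   6   6   4   4   3   4   4   4   6   5   6]
 [  7   6   5   2   3   5   4   5   5   5   3   4   4   5   6   5   5   5]
 [  7   6   7   4   3   4   6   2   2   4   4   4   7   7   6   7   6   7]]
```

Call:
play_rows([
  [[0,0,0,0,0,0],[0,0,0,0,0,0],[0,0,0,0,0,0],[0,0,0,0,0,0],[0,0,0,0,0,0]],
], fingers=1)

```text
time_s: 8.1
position: [0.6125, 0.0335, 0.2456]
tcp_rot: [[-0.439, 0.899, -0.0], [0.899, 0.439, 0.0], [0.0, 0.0, -1.0]]
force: [0.0, 0.1, 0.4]
opening: 0.377
grasp_force: 0.0
```

Call:
play_rows([
  [[0,0,0,0,0,0],[0,0,0,0,0,0],[0,0,0,0,0,0],[0,0,0,0,0,0],[0,0,0,0,0,0]],
])

```text
time_s: 8.6
position: [0.6125, 0.0335, 0.2456]
tcp_rot: [[-0.439, 0.899, -0.0], [0.899, 0.439, 0.0], [0.0, -0.0, -1.0]]
force: [0.7, -0.0, 0.8]
opening: 0.834
grasp_force: 0.0
```

Run:
```python
from h import *
s=bot.capture('side');st=bot.read_state();X=st['position'];R=st['tcp_rot'];print(X,st['opening'])
im=cv2.convertScaleAbs(s['image'],alpha=1.8,beta=20)
x0,y0,k=220,130,8
c=cv2.resize(im[y0:y0+75,x0:x0+100],(800,600),interpolation=cv2.INTER_NEAREST)
for sg in(-1,1):
    for dy in(.0435,.0585):
        for dx in(-.0095,.0095):
            p=(proj(s,X+R@[dx,sg*dy,.014])-[x0,y0])*k;cv2.circle(c,tuple(int(v) for v in p),4,(0,0,255),-1)
            p=(proj(s,X+R@[dx,sg*dy,-.056])-[x0,y0])*k;cv2.circle(c,tuple(int(v) for v in p),4,(255,0,0),-1)
cv2.imwrite('pics/e.png',c)
```

```text
[0.61251351 0.03350109 0.24566161] 0.8804540910729896
```

View pics/e.png

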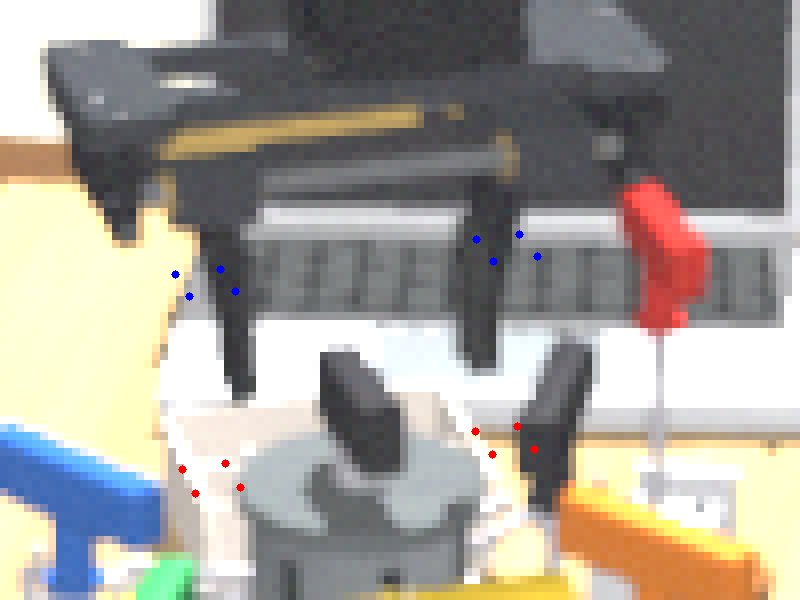

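Call:
play_rows([
  [[0,0,0,0,0,0],[0,0,0,0,0,0],[0,0,0,0,0,0],[0,0,0,0,0,0],[0,0,0,0,0,0]],
], fingers=-1)

```text
time_s: 9.15
position: [0.6125, 0.0335, 0.2457]
tcp_rot: [[-0.439, 0.899, 0.0], [0.899, 0.439, 0.0], [0.0, 0.0, -1.0]]
force: [-0.1, 0.4, -0.5]
opening: 0.602
grasp_force: 0.0
```

Call:
play_rows([
  [[0,0,0,0,0,0],[0,0,0,0,0,0],[0,0,0,0,0,0],[0,0,0,0,0,0],[0,0,1,0,0,0]],
])

```text
time_s: 9.65
position: [0.6122, 0.0333, 0.2453]
tcp_rot: [[-0.439, 0.899, -0.001], [0.899, 0.439, -0.001], [-0.0, -0.001, -1.0]]
force: [-2.9, 0.4, 12.3]
opening: 0.145
grasp_force: 6.0
```

Call:
play_rows([
  [[0,0,0.5,0,0,0],[0,0,0.5,0,0,0]],
])

```text
time_s: 9.85
position: [0.6133, 0.0333, 0.2455]
tcp_rot: [[-0.439, 0.899, 0.003], [0.899, 0.439, -0.001], [-0.002, 0.002, -1.0]]
force: [-0.9, 0.2, 8.5]
opening: 0.024
grasp_force: 4.2
```

Call:
play_rows([
  [[0,0,0.5,0,0,0],[0,0,0.5,0,0,0]],
])

```text
time_s: 10.05
position: [0.6137, 0.0334, 0.2455]
tcp_rot: [[-0.439, 0.899, 0.004], [0.899, 0.439, -0.0], [-0.002, 0.003, -1.0]]
force: [-1.8, 0.4, 12.4]
opening: 0.001
grasp_force: 6.0
```

The contact shows that the fingertips sit 15.5 mm above the reported TCP height, instead of 14 mm below it. That is a z offset of about 29.5 mm, and it matches picture e. I'll back off, open, and go 30 mm deeper.

Call:
play_rows([
  [[0,0,-13,0,0,0],[0,0,0,0,0,0],[0,0,0,0,0,0],[0,0,0,0,0,0],[0,0,0,0,0,0]],
], fingers=0.2)

```text
time_s: 10.55
position: [0.6121, 0.0335, 0.2549]
tcp_rot: [[-0.439, 0.899, -0.001], [0.899, 0.439, 0.0], [0.001, -0.001, -1.0]]
force: [-0.7, -0.3, -0.4]
opening: 0.374
grasp_force: 0.0
```

Call:
play_rows([
  [[0,0,0,0,0,0],[0,0,0,0,0,0],[0,0,0,0,0,0],[0,0,10,0,0,0],[0,0,5,0,0,0]],
])

```text
time_s: 11.05
position: [0.6119, 0.0336, 0.2395]
tcp_rot: [[-0.439, 0.899, -0.001], [0.899, 0.439, 0.0], [0.001, -0.001, -1.0]]
force: [-1.1, 0.3, -0.1]
opening: 0.601
grasp_force: 0.0
```

Call:
play_rows([
  [[0,0,5,0,0,0],[0,0,5,0,0,0],[0,0,5,0,0,0],[0,0,5,0,0,0],[0,0,5,0,0,0]],
])

```text
time_s: 11.55
position: [0.6125, 0.0335, 0.2153]
tcp_rot: [[-0.439, 0.899, 0.0], [0.899, 0.439, -0.0], [-0.0, 0.0, -1.0]]
force: [-0.2, 0.4, -0.1]
opening: 0.601
grasp_force: 0.0
```

Call:
play_rows([
  [[0,0,0,0,0,0],[0,0,0,0,0,0],[0,0,0,0,0,0],[0,0,0,0,0,0],[0,0,0,0,0,0]],
], fingers=-1)

```text
time_s: 12.05
position: [0.6127, 0.0335, 0.2159]
tcp_rot: [[-0.439, 0.899, 0.001], [0.899, 0.439, -0.0], [-0.0, 0.001, -1.0]]
force: [-0.1, 1.0, -1.0]
opening: 0.229
grasp_force: 0.0
```

Call:
play_rows([
  [[0,0,0,0,0,0],[0,0,0,0,0,0],[0,0,0,0,0,0]],
])

```text
time_s: 12.35
position: [0.612, 0.0332, 0.2158]
tcp_rot: [[-0.439, 0.899, -0.001], [0.899, 0.439, -0.001], [-0.0, -0.001, -1.0]]
force: [-2.4, -2.0, 2.7]
opening: 0.188
grasp_force: 30.0
```

Call:
play_rows([
  [[0,0,0,0,0,0.02],[0,0,0,0,0,0.04],[0,0,0,0,0,0.06],[0,0,0,0,0,0.06],[0,0,0,0,0,0.06]],
])

```text
time_s: 12.85
position: [0.6124, 0.0333, 0.2158]
tcp_rot: [[-0.21, 0.978, -0.0], [0.978, 0.21, -0.0], [-0.0, -0.0, -1.0]]
force: [-2.7, -1.7, 2.7]
opening: 0.189
grasp_force: 30.2
```

Call:
play_rows([
  [[0,0,0,0,0,0.06],[0,0,0,0,0,0.06],[0,0,0,0,0,0.06],[0,0,0,0,0,0.06],[0,0,0,0,0,0.06]],
])

```text
time_s: 13.35
position: [0.6128, 0.0334, 0.2158]
tcp_rot: [[0.088, 0.996, 0.001], [0.996, -0.088, -0.0], [-0.0, 0.001, -1.0]]
force: [-0.9, -0.7, 2.0]
opening: 0.187
grasp_force: 30.2
```

Call:
play_rows([
  [[0,0,0,0,0,0.06],[0,0,0,0,0,0.06],[0,0,0,0,0,0.06],[0,0,0,0,0,0.06],[0,0,0,0,0,0.06]],
])

```text
time_s: 13.85
position: [0.6133, 0.0332, 0.2158]
tcp_rot: [[0.379, 0.925, 0.002], [0.925, -0.379, -0.001], [0.0, 0.002, -1.0]]
force: [-1.4, -1.2, 0.9]
opening: 0.189
grasp_force: 30.2
```

Call:
play_rows([
  [[0,0,0,0,0,0.06],[0,0,0,0,0,0.06],[0,0,0,0,0,0.06],[0,0,0,0,0,0.06],[0,0,0,0,0,0.06]],
])

```text
time_s: 14.35
position: [0.6137, 0.033, 0.2159]
tcp_rot: [[0.635, 0.772, 0.003], [0.772, -0.635, -0.001], [0.001, 0.003, -1.0]]
force: [0.5, -2.4, 0.4]
opening: 0.189
grasp_force: 30.2
```

Call:
play_rows([
  [[0,0,0,0,0,0.06],[0,0,0,0,0,0.06],[0,0,0,0,0,0.06],[0,0,0,0,0,0.06],[0,0,0,0,0,0.06]],
])

```text
time_s: 14.85
position: [0.614, 0.0327, 0.2158]
tcp_rot: [[0.835, 0.55, 0.003], [0.55, -0.835, -0.002], [0.002, 0.003, -1.0]]
force: [0.6, -2.2, -0.2]
opening: 0.19
grasp_force: 30.2
```

Call:
play_rows([
  [[0,0,0,0,0,0.06],[0,0,0,0,0,0.06],[0,0,0,0,0,0.06],[0,0,0,0,0,0.06],[0,0,0,0,0,0.06]],
])

```text
time_s: 15.35
position: [0.6143, 0.0322, 0.2159]
tcp_rot: [[0.96, 0.278, 0.004], [0.278, -0.96, -0.002], [0.003, 0.003, -1.0]]
force: [0.8, -3.5, -0.0]
opening: 0.184
grasp_force: 30.2
```

Call:
play_rows([
  [[0,0,0,0,0,0.06],[0,0,0,0,0,0.06],[0,0,0,0,0,0.04],[0,0,0,0,0,0.02],[0,0,0,0,0,0.01]],
])

```text
time_s: 15.85
position: [0.6143, 0.032, 0.2158]
tcp_rot: [[0.996, 0.094, 0.004], [0.094, -0.996, -0.003], [0.004, 0.003, -1.0]]
force: [2.3, -5.0, -1.4]
opening: 0.189
grasp_force: 30.1
```

Run:
```python
from h import *
s=bot.capture('side');t=bot.capture('top');st=bot.read_state();print(st['position'],st['tcp_rot'],st['force'],st['moment'])
for q,z in(('stand',0),('front',.16),('hook',.175),('hook_tip',.175)):
  for n,p in(('s',s),('t',t)):
    for r in bot.pinpoint(p,q)[:2]: print(q,n,np.round(r['centre'],1),round(r['confidence'],2),np.round(atz(p,r['centre'],z),4))
cv2.imwrite('pics/f.png',np.hstack([cv2.resize(i,(400,600),interpolation=cv2.INTER_CUBIC) for i in(s['image'][150:285,230:320],t['image'][140:275,240:330])]))
```

```text
[0.61434466 0.0319455  0.2158781 ] [[ 0.99553721  0.09428686  0.00395497]
 [ 0.09429783 -0.99554041 -0.00268465]
 [ 0.00368421  0.00304562 -0.99998858]] [ 1.16638823 -4.55907812 -0.95785742] [-0.84530656 -0.37003078  0.19120371]
stand s [267.2 258.1] 0.62 [0.6098 0.0235 0.    ]
stand s [302.9 209. ] 0.4 [ 0.5424 -0.2943  0.    ]
hook s [304.1 212. ] 0.63 [0.5039 0.0496 0.175 ]
hook_tip s [307.2 209.5] 0.94 [0.4973 0.0342 0.175 ]
```

View pics/f.png

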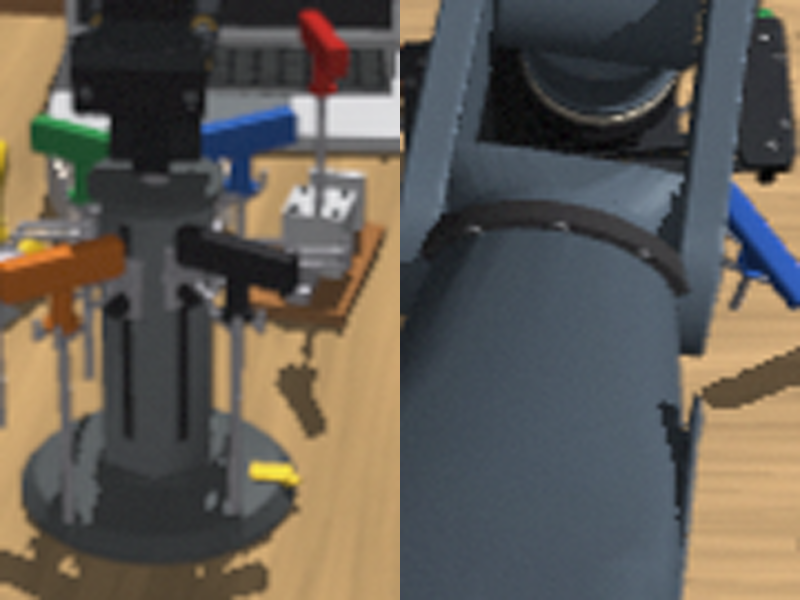

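Call:
play_rows([
  [[0,0,0,0,0,0],[0,0,0,0,0,0],[0,0,0,0,0,0],[0,0,0,0,0,0]],
], fingers=0.2)

```text
time_s: 16.75
position: [0.6122, 0.0341, 0.2155]
tcp_rot: [[0.996, 0.095, -0.001], [0.095, -0.996, 0.001], [-0.001, -0.001, -1.0]]
force: [-0.4, -0.5, -0.5]
opening: 0.469
grasp_force: 0.0
```

Call:
play_rows([
  [[0,0,-15,0,0,0],[0,0,-25,0,0,0],[0,0,-25,0,0,0],[0,0,-25,0,0,0],[0,0,-10,0,0,0]],
])

```text
time_s: 17.25
position: [0.6137, 0.0338, 0.3185]
tcp_rot: [[0.995, 0.095, 0.005], [0.095, -0.995, -0.0], [0.005, 0.001, -1.0]]
force: [-1.0, 0.5, -1.0]
opening: 0.602
grasp_force: 0.0
```

Call:
play_rows([
  [[0,38,0,0,0,0],[0,38,0,0,0,0],[0,38,0,0,0,0],[0,38,0,0,0,0],[0,38,0,0,0,0]],
])

```text
time_s: 17.75
position: [0.6301, -0.1566, 0.3146]
tcp_rot: [[0.995, 0.095, -0.001], [0.095, -0.995, 0.001], [-0.001, -0.001, -1.0]]
force: [0.7, 0.1, 1.2]
opening: 0.594
grasp_force: 0.0
```

Run:
```python
from h import *
st=bot.read_state();print(st['position'],st['opening'])
for k in range(2):
  s=bot.capture('side');t=bot.capture('top')
  for q,z in(('stand',0),('front',.16),('knob',.248),('hook',.175),('hook_tip',.175),('red_key',.151)):
    for n,p in(('s',s),('t',t)):
      for r in bot.pinpoint(p,q)[:2]: print(q,n,np.round(r['centre'],1),round(r['confidence'],2),np.round(atz(p,r['centre'],z),4))
cv2.imwrite('pics/g.png',np.hstack([cv2.resize(i,(400,600),interpolation=cv2.INTER_CUBIC) for i in(s['image'][150:285,230:320],t['image'][120:270,235:335])]))
```

```text
[ 0.63006229 -0.15655519  0.31464663] 0.5938990587069384
stand s [267.7 259.8] 0.75 [0.6068 0.032  0.    ]
stand t [282.3 195.8] 0.93 [0.615  0.0296 0.    ]
front t [282.1 221.2] 0.78 [0.5148 0.0315 0.16  ]
knob s [262.8 183.9] 0.85 [0.6156 0.047  0.248 ]
knob s [268.1 257.5] 0.48 [0.541  0.3908 0.248 ]
knob t [284.3 174.8] 0.92 [0.6116 0.0293 0.248 ]
hook s [300.3 211.1] 0.85 [0.5146 0.0462 0.175 ]
hook s [228.6 200.7] 0.63 [0.7183 0.0179 0.175 ]
hook t [287.7 222.8] 0.62 [0.5086 0.0178 0.175 ]
hook t [185.7 281.3] 0.26 [0.362  0.2615 0.175 ]
hook_tip s [311.4 207.9] 0.97 [0.487  0.0232 0.175 ]
hook_tip t [287.5 229.5] 0.73 [0.4919 0.0181 0.175 ]
hook_tip t [153.2 244.9] 0.73 [0.4483 0.3454 0.175 ]
red_key s [303.1 170.9] 0.74 [ 0.5432 -0.273   0.151 ]
red_key s [266.3 260.2] 0.61 [0.5693 0.2578 0.151 ]
red_key t [417.4 268.2] 0.89 [ 0.4035 -0.3079  0.151 ]
red_key t [186.4 281.5] 0.72 [0.3621 0.2643 0.151 ]
stand s [268.2 255.7] 0.92 [0.6091 0.0105 0.    ]
stand s [348.5 329.6] 0.18 [0.3643 0.2971 0.    ]
stand t [281.1 195.4] 0.58 [0.6161 0.0331 0.    ]
front s [230.2 200.9] 0.25 [ 0.7211 -0.0101  0.16  ]
front t [283.4 222.9] 0.71 [0.5106 0.0282 0.16  ]
knob s [262.8 184.9] 0.78 [0.6145 0.0531 0.248 ]
knob t [281.4 170.9] 0.79 [0.621  0.0363 0.248 ]
hook s [303.4 211.3] 0.56 [0.5062 0.046  0.175 ]
hook t [288.9 222.2] 0.75 [0.5102 0.0149 0.175 ]
hook t [403.6 213.6] 0.37 [ 0.537  -0.2715  0.175 ]
hook_tip s [310.2 210.3] 0.76 [0.4888 0.0374 0.175 ]
hook_tip t [288.  231.2] 0.96 [0.4877 0.0168 0.175 ]
red_key s [302.9 172. ] 0.61 [ 0.5428 -0.2642  0.151 ]
red_key s [343.9 171.8] 0.5 [ 0.412  -0.2879  0.151 ]
red_key t [418.8 264.9] 0.71 [ 0.4118 -0.3118  0.151 ]
red_key t [402.  210.4] 0.68 [ 0.5496 -0.2746  0.151 ]
```

View pics/g.png

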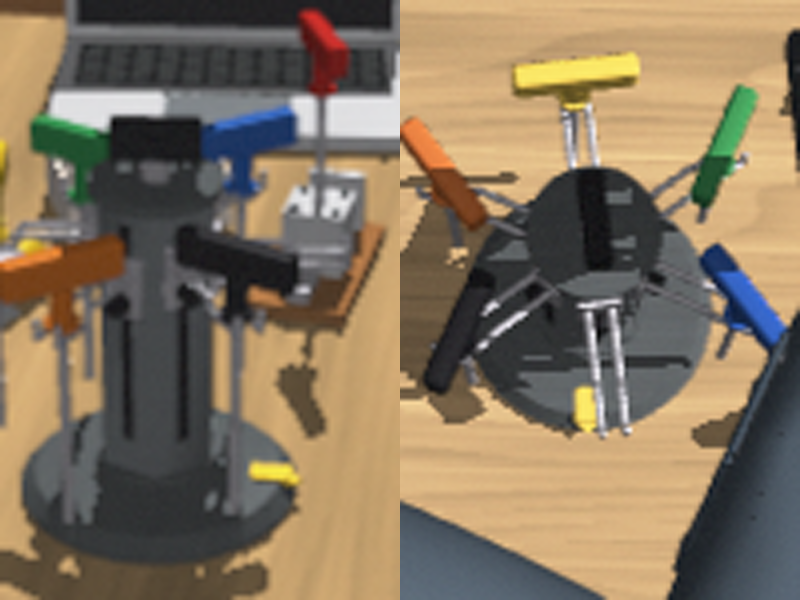

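Run:
```python
from h import *
t=bot.capture('top');s=bot.capture('side');A=np.array([.6125,.0335])
m,c=colmask(t,(18,120,80),(35,255,255),(274,290,212,232));X=atz(t,c,.016);print('arrow t',m.sum(),c,X,np.degrees(np.arctan2(*(X[:2]-A)[::-1])))
m2,c2=colmask(s,(18,120,80),(35,255,255),(280,302,250,264));X=atz(s,c2,.016);print('arrow s',m2.sum(),c2,X,np.degrees(np.arctan2(*(X[:2]-A)[::-1])),tri([(t,c),(s,c2)]))
for th in(30,36,42):
  kt,c1=colmask(t,(0,0,0),(179,255,th),(272,296,160,190)); r=fit_box([(t,kt)],[.613,.034,.1],.248,(.056,.016,.026));print(th,kt.sum(),r[0],np.degrees(r[0][2]))
# bright rods: print gray profile on rows
g=t['image'].max(2)
for y in range(196,231,2): print(y,g[y,278:298])
rt,ct=colmask(t,(0,150,80),(6,255,255),(380,430,190,225));rs,cs=colmask(s,(0,150,60),(6,255,255),(290,315,145,180))
print(rt.sum(),rs.sum(),fit_box([(t,rt)],[.54,-.27,-1.2],.189,(.078,.016,.024)))
```

```text
arrow t 52 [280.67307692 222.19230769] [0.53503963 0.03327554 0.016     ] -179.83397118852832
arrow s 49 [291.81632653 256.08163265] [0.53772108 0.02578142 0.016     ] -174.1068794056621 (array([0.53554198, 0.03335724, 0.02081352]), [array([-0. , -0.4]), array([0.4, 0.1])])
30 154 [0.61261748 0.03279514 0.10351823] 5.9311576134138955
36 168 [0.61274218 0.03269925 0.10354604] 5.932750818897164
42 188 [0.61217884 0.03197139 0.10540838] 6.039455318980277
196 [ 51 139 229 226 234 221 178 153 111  90  90  72  81  51  62  77  65 102
 105 103]
198 [ 51  59  79 157 222  80  49  48  61 155 221 107  53  51  50  67  98 103
 103 103]
200 [ 51  51  58 124 186 105  30  51  65 117 181 116  55  81 110  92 103 105
 105 106]
202 [ 52  53  50 105 186 183  20  29  37  88 176 199  99 104 107 100  99 107
 107 106]
204 [ 49  52  49  83 181 227  38  68  87  98 174 228  99  86  93 102 109 107
 106 106]
206 [ 55  65  71  77 154 222 109  98  99  90 160 225 126 108 108 108 107 107
 106 106]
208 [ 61  73  86  83 132 194 132  80  89  84 132 191 146 106 106 106 107 106
 106 107]
210 [ 56  52  55  52 111 195 192  5
[... 629 characters left out ...]
4 228 117  97 100 121
 181 221]
226 [ 50 131 235 251 251 240 155 197 142  93  96 103 118 148 195 215 216 215
 215 215]
228 [153 220 220 222 227 214 174 177 229 220 221 213 165 110 182 220 219 220
 220 220]
230 [209 208 209 209 209 210 208 210 209 207 210 209 208 208 210 212 210 210
 211 209]
89 126 (array([ 0.55034969, -0.2899879 , -1.05564354]), array([ 0.1,  0.2,  0. ,  5.2, -2.6,  1.5]))
  avg = a.mean(axis, **keepdims_kw)
  ret = um.true_divide(
h.py:40: RuntimeWarning: Degrees of freedom <= 0 for slice
  ys,xs=np.nonzero(im);xs=(xs+.5)/4-.5;ys=(ys+.5)/4-.5;C=np.cov(xs,ys)
  c *= np.true_divide(1, fact)
  c *= np.true_divide(1, fact)
h.py:41: RuntimeWarning: Mean of empty slice.
  return np.array([xs.mean(),ys.mean(),0,C[0,0]/10,C[0,1]/10,C[1,1]/10])
  ret = ret.dtype.type(ret / rcount)
```

Run:
```python
from h import *
t=bot.capture('top');s=bot.capture('side');A=np.array([.6126,.032])
g=t['image'].max(2).astype(float)
def cen(y,a,b):
    v=g[y,a:b+1]-np.percentile(g[y,a:b+1],25);v[v<0]=0;return (v*np.arange(a,b+1)).sum()/v.sum()
for h in(.165,.19):
  for y,a1,b1,a2,b2 in((200,280,284,286,290),(202,280,284,286,290),(206,281,285,287,291),(210,281,285,287,291),(212,281,285,287,291)):
    l,r=cen(y,a1,b1),cen(y,a2,b2);L=atz(t,(l,y),h+.006)[:2];R_=atz(t,(r,y),h+.006)[:2];M=(L+R_)/2
    print(h,y,round(l,2),round(r,2),'gap',round(1e3*np.linalg.norm(L-R_),1),np.round(M,4),'ang',round(np.degrees(np.arctan2(*(M-A)[::-1]))%360,1),'yaw',)
for X in([.5116,.0304,.018],[.5356,.0306,.018]): print(proj(t,X),proj(s,X))
v=s['image'].max(2)
print('tipside'); print(v[202:222,290:318])
```

```text
0.165 200 281.92 288.0 gap 15.3 [0.567  0.0253] ang 188.4 yaw
0.165 202 282.25 288.63 gap 16.0 [0.5619 0.024 ] ang 188.9 yaw
0.165 206 282.78 288.83 gap 15.1 [0.5517 0.023 ] ang 188.4 yaw
0.165 210 283.24 289.29 gap 15.1 [0.5415 0.0217] ang 188.3 yaw
0.165 212 283.55 289.63 gap 15.2 [0.5365 0.0208] ang 188.4 yaw
0.19 200 281.92 288.0 gap 14.9 [0.5618 0.0258] ang 186.9 yaw
0.19 202 282.25 288.63 gap 15.6 [0.5568 0.0246] ang 187.6 yaw
0.19 206 282.78 288.83 gap 14.8 [0.5468 0.0236] ang 187.3 yaw
0.19 210 283.24 289.29 gap 14.8 [0.5369 0.0223] ang 187.3 yaw
0.19 212 283.55 289.63 gap 14.8 [0.5319 0.0214] ang 187.5 yaw
[281.57663617 230.33056945] [300.70770313 257.17499062]
[281.63365743 221.90204758] [292.33888582 256.47436647]
tipside
[[185 183 174 143 113 114 113 113 115 114 115 114 115 113 113 113 111 105
   97  83  78 139 176 176 180 148 137 183]
 [156 159 151 130 118 114 113 115 114 115 114 115 114 113 113 114 113 116
  107  83  78 139 176 178 172 129 137 191]
 [109 115 117 114 117 112 114 118 115 114 114 115 113 113 114 113 105 108
  105  82  79 139 178 181 152  94 155 202]
 [ 78 
[... 1283 characters left out ...]
177 160 123  51  56  71  95 109 103  87  79  76  76  76  79  79  77 141
  170 127 110 169 197 200 202 206 206 209]
 [180 182 159 113  95  94  98  99  94  85  79  78  79  78  79  80 104 155
  149  94 152 196 198 200 203 205 207 209]
 [142 155 163 143 103  87  92  93  91  85  79  76  78  79  80  80 141 173
  131 112 170 196 198 201 204 205 208 211]
 [ 94  91  90  95  94  91  89  89  85  82  80  82  85  93 102 108 152 153
   97 153 197 196 198 202 203 206 208 211]
 [ 87  87  92  93  90  89  92  93  93  92  92  93  94 108 125 136 156 133
  113 171 197 196 199 201 202 205 209 212]
 [ 79  88  92  92  89  89  91  90  91  91  91  92  93  91  89  90  93  89
  156 199 197 196 198 203 204 206 210 211]]
```

Call:
play_rows([
  [[0,-38,0,0,0,-0.04],[0,-38,0,0,0,0],[0,-38,0,0,0,0],[0,-38,0,0,0,0],[0,-38,0,0,0,0]],
])

```text
time_s: 19.85
position: [0.6062, 0.0342, 0.3158]
tcp_rot: [[0.991, 0.134, 0.0], [0.134, -0.991, 0.0], [0.0, -0.0, -1.0]]
force: [0.6, -0.5, 0.3]
opening: 0.604
grasp_force: 0.0
```

Call:
play_rows([
  [[0,0,20,0,0,0],[0,0,10,0,0,0],[0,0,0,0,0,0],[0,0,0,0,0,0]],
])

```text
time_s: 20.25
position: [0.6067, 0.0319, 0.2856]
tcp_rot: [[0.991, 0.133, -0.0], [0.133, -0.991, -0.0], [-0.0, 0.0, -1.0]]
force: [0.7, -0.3, -0.6]
opening: 0.602
grasp_force: 0.0
```

Call:
play_rows([
  [[6,0.7,10,0,0,0],[0,0,15,0,0,0],[0,0,15,0,0,0],[0,0,15,0,0,0],[0,0,15,0,0,0]],
])

```text
time_s: 20.75
position: [0.6134, 0.0321, 0.215]
tcp_rot: [[0.991, 0.133, 0.001], [0.133, -0.991, -0.0], [0.001, 0.0, -1.0]]
force: [0.1, 0.6, -0.9]
opening: 0.599
grasp_force: 0.0
```

Call:
play_rows([
  [[0,0,0,0,0,0],[0,0,0,0,0,0],[0,0,0,0,0,0],[0,0,0,0,0,0],[0,0,0,0,0,0]],
], fingers=-1)

```text
time_s: 21.25
position: [0.613, 0.0328, 0.2165]
tcp_rot: [[0.991, 0.134, 0.002], [0.134, -0.991, -0.0], [0.002, 0.0, -1.0]]
force: [-0.9, -0.1, -0.7]
opening: 0.234
grasp_force: 0.0
```

Call:
play_rows([
  [[0,0,0,0,0,0],[0,0,0,0,0,0],[0,0,0,0,0,0]],
])

```text
time_s: 21.55
position: [0.6131, 0.0319, 0.2164]
tcp_rot: [[0.991, 0.134, 0.002], [0.134, -0.991, -0.002], [0.001, 0.002, -1.0]]
force: [-0.7, -3.9, 3.5]
opening: 0.185
grasp_force: 30.0
```

Call:
play_rows([
  [[0,0,0,0,0,0.03],[0,0,0,0,0,0.04],[0,0,0,0,0,0.04],[0,0,0,0,0,0.02],[0,0,0,0,0,0.01]],
])

```text
time_s: 22.05
position: [0.6131, 0.0318, 0.2164]
tcp_rot: [[1.0, -0.005, 0.002], [-0.005, -1.0, -0.002], [0.002, 0.002, -1.0]]
force: [0.3, -4.0, 4.1]
opening: 0.186
grasp_force: 30.1
```

Call:
play_rows([
  [[0,0,0,0,0,0],[0,0,0,0,0,0],[0,0,0,0,0,0]],
], fingers=0.2)

```text
time_s: 22.35
position: [0.6117, 0.0341, 0.215]
tcp_rot: [[1.0, -0.005, -0.002], [-0.005, -1.0, 0.002], [-0.002, -0.002, -1.0]]
force: [-0.4, -0.2, 0.4]
opening: 0.372
grasp_force: 0.0
```

Call:
play_rows([
  [[0,0,-15,0,0,0],[0,0,-25,0,0,0],[0,0,-25,0,0,0],[0,0,-25,0,0,0],[0,0,-10,0,0,0]],
])

```text
time_s: 22.85
position: [0.6134, 0.0337, 0.3179]
tcp_rot: [[1.0, -0.005, 0.004], [-0.005, -1.0, 0.001], [0.004, -0.001, -1.0]]
force: [-0.3, -0.7, -0.3]
opening: 0.596
grasp_force: 0.0
```

Call:
play_rows([
  [[0,40,0,0,0,0],[0,40,0,0,0,0],[0,40,0,0,0,0],[0,40,0,0,0,0],[0,40,0,0,0,0]],
])

```text
time_s: 23.35
position: [0.6108, -0.1677, 0.3143]
tcp_rot: [[1.0, -0.005, -0.002], [-0.005, -1.0, 0.002], [-0.002, -0.002, -1.0]]
force: [-0.1, 0.9, -1.2]
opening: 0.595
grasp_force: 0.0
```

Call:
play_rows([
  [[-10,40,0,0,0,0.14],[-5,20,0,0,0,0.14]],
])

```text
time_s: 23.55
position: [0.5925, -0.2289, 0.3139]
tcp_rot: [[0.957, -0.289, -0.002], [-0.289, -0.957, 0.001], [-0.002, -0.0, -1.0]]
force: [0.6, 0.2, -0.3]
opening: 0.601
grasp_force: 0.0
```

Run:
```python
from h import *
st=bot.read_state();print(st['position'],st['opening'])
t=bot.capture('top');s=bot.capture('side')
for q,z in(('front',.16),('hook',.175),('hook_tip',.175)):
    for n,p in(('s',s),('t',t)):
      for r in bot.pinpoint(p,q)[:1]: print(q,n,np.round(r['centre'],1),round(r['confidence'],2),np.round(atz(p,r['centre'],z),4))
m,c=colmask(t,(18,120,80),(35,255,255),(274,294,212,232));print('arrow t',m.sum(),c,atz(t,c,.018))
kt,c1=colmask(t,(0,0,0),(179,255,36),(272,296,160,190)); r=fit_box([(t,kt)],[.613,.034,.1],.248,(.056,.016,.026));print(kt.sum(),r[0],np.degrees(r[0][2]))
g=t['image'].max(2)
for y in range(198,231,2): print(y,g[y,274:298])
v=s['image'].max(2)
print('tipside');print(v[200:218,293:316])
cv2.imwrite('pics/i.png',np.hstack([cv2.resize(i,(400,600),interpolation=cv2.INTER_CUBIC) for i in(s['image'][180:240,280:320],t['image'][180:240,265:305])]))
```

```text
[ 0.59245458 -0.22887555  0.31389222] 0.6014477120727453
front t [284.6 223.5] 0.68 [0.5091 0.0252 0.16  ]
hook s [302.9 212.1] 0.84 [0.507  0.0507 0.175 ]
hook t [285.2 222.8] 0.77 [0.5085 0.024  0.175 ]
hook_tip s [308.8 209.9] 0.86 [0.4928 0.0357 0.175 ]
hook_tip t [281.7 229.8] 0.9 [0.4909 0.0324 0.175 ]
arrow t 41 [282.41463415 221.65853659] [0.53633484 0.02840437 0.018     ]
156 [0.60924691 0.03183974 0.10046482] 5.7562101241117025
198 [ 53  52  49  55  69  87  98  64  59  59  59  80  98  67  55  50  48  46
  43  51  89  97  90 105]
200 [ 50  52  50  51  57  81  93  38  21  21  30  73  97  59  50  50  50  47
  66 103 101 104 105 105]
202 [ 52  49  49  51  56  80  95  37  21  14  31  68  96  57  50  50  71 109
 104 100  99 105 106 106]
204 [ 49  49  50  50  56  79  93  36  17  29  54  81  95  56  48  71 107 102
 100 105 107 107 106 105]
206 [ 47  48  50  50  54 149 221  56  50  49  56  86 106  61  70 103 108 106
 105 107 106 106 107 107]
208 [ 55  53  52  49  51 148 222 104  47  52  60 153 224 126 107 105 106 106
 105 105 106 108 106 107]
210 [ 54  54  55  53  58 149 225 132 103
[... 2147 characters left out ...]
171 123 112 176 207]
 [139 122  89 104 113 132 154 154 141 139 161 179 171 134 118 145 173 186
  150  86 158 204 206]
 [ 94  83  84  89  94  95  94  99  97 100  98 100 104 103 122 117 146 173
  127 113 175 206 209]
 [110  81  87  94  93  90  93  85  77  80  74  70  75  78  80 105 163 154
   88 154 203 207 209]
 [ 78 141 175 164 154 163 136  80  79  79  78  79  80  79  79 147 176 131
  112 173 204 207 209]
 [ 81 183 227 214 202 212 171  79  81  79  79  79  81  82 106 163 157  92
  155 201 206 208 209]
 [ 79  88 105 108 111 106  90  80  80  79  78  79  81  80 143 174 129 112
  173 201 205 208 210]
 [114  97 100 100 102  99  88  81  80  79  79  80  81 106 158 152  96 156
  202 201 207 208 210]]
```

View pics/i.png

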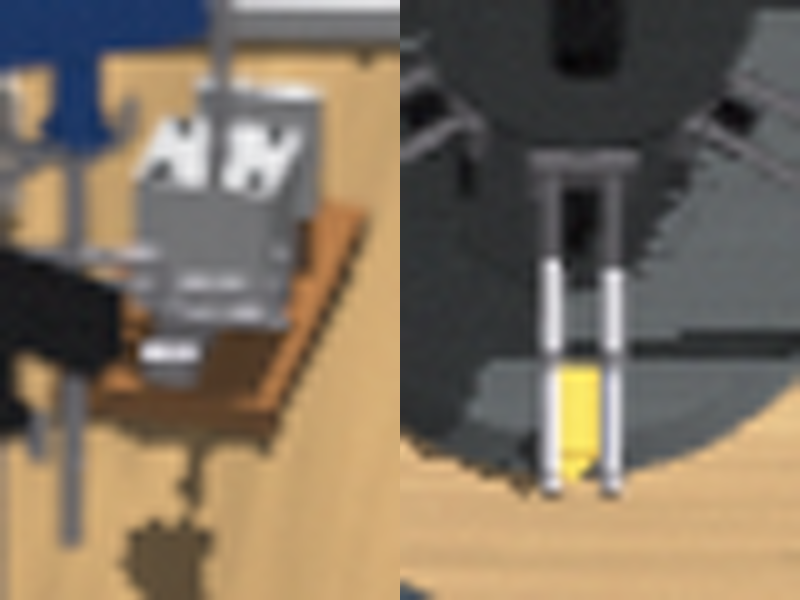

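Run:
```python
from h import *
t=bot.capture('top');s=bot.capture('side');g=t['image'].max(2).astype(float)
def cen(y,a,b):
    v=g[y,a:b+1]-min(g[y,a],g[y,b]);v[v<0]=0;return (v*np.arange(a,b+1)).sum()/v.sum()
A=np.array([.6126,.032])
for h in(.16,.178,.196):
  for y in(200,202,208,210,212):
    M=(atz(t,(cen(y,278,282),y),h+.006)+atz(t,(cen(y,284,288),y),h+.006))[:2]/2
    print(h,y,np.round(M,4),round(np.degrees(np.arctan2(*(M-A)[::-1]))%360,1))
print('arrow tip',atz(t,(282.2,228),.018))
st=bot.read_state();print(st['position'],st['tcp_rot'][:,:2])
rt,ct=colmask(t,(0,150,80),(6,255,255),(380,430,190,225));rs,cs=colmask(s,(0,150,60),(6,255,255),(290,315,145,180));print(rt.sum(),rs.sum(),ct,cs,atz(s,cs,.189))
```

```text
0.16 200 [0.5679 0.0308] 181.6
0.16 202 [0.5628 0.0307] 181.5
0.16 208 [0.5474 0.0298] 181.9
0.16 210 [0.5423 0.03  ] 181.6
0.16 212 [0.5372 0.0299] 181.6
0.178 200 [0.5642 0.0311] 181.1
0.178 202 [0.5591 0.031 ] 181.1
0.178 208 [0.544  0.0301] 181.6
0.178 210 [0.539  0.0303] 181.3
0.178 212 [0.5339 0.0302] 181.3
0.196 200 [0.5604 0.0314] 180.7
0.196 202 [0.5554 0.0313] 180.8
0.196 208 [0.5406 0.0304] 181.2
0.196 210 [0.5356 0.0306] 181.0
0.196 212 [0.5307 0.0305] 181.1
arrow tip [0.51824864 0.02874353 0.018     ]
[ 0.59374295 -0.22482226  0.31566952] [[ 9.60235436e-01 -2.79191522e-01]
 [-2.79191519e-01 -9.60235409e-01]
 [-4.57606358e-05 -2.32085472e-04]]Traceback (most recent call last):
  File "<stdin>", line 12, in <module>
  File "h.py", line 23, in colmask
    i=1+np.argmax(st[1:,4]);return l==i,c[i]
        ~~~~~~~~~^^^^^^^^^^
    return _wrapfunc(a, 'argmax', axis=axis, out=out, **kwds)
    return bound(*args, **kwds)
ValueError: attempt to get argmax of an empty sequence
```

Call:
play_rows([
  [[-16,30,0,0,0,0],[-16.3,29.6,0,0,0,0],[0,0,0,0,0,0.127],[0,0,0,0,0,0.127],[0,0,0,0,0,0.127]],
])

```text
time_s: 24.55
position: [0.5457, -0.2739, 0.3159]
tcp_rot: [[0.783, -0.622, 0.0], [-0.622, -0.783, -0.0], [0.0, -0.0, -1.0]]
force: [0.2, -0.1, 0.9]
opening: 0.598
grasp_force: 0.0
```

Call:
play_rows([
  [[0,0,0,0,0,0.127],[0,0,0,0,0,0.127],[0,0,0,0,0,0.127],[0,0,0,0,0,0.125],[0,0,0,0,0,0]],
])

```text
time_s: 25.05
position: [0.5459, -0.2736, 0.3158]
tcp_rot: [[0.389, -0.921, 0.0], [-0.921, -0.389, -0.0], [0.0, -0.0, -1.0]]
force: [0.3, 0.4, 0.8]
opening: 0.601
grasp_force: 0.0
```

Call:
play_rows([
  [[0,0,0,0,0,0],[0,0,0,0,0,0]],
])

```text
time_s: 25.25
position: [0.5458, -0.2739, 0.3157]
tcp_rot: [[0.39, -0.921, 0.0], [-0.921, -0.39, -0.0], [0.0, -0.0, -1.0]]
force: [-0.5, 0.4, -0.2]
opening: 0.602
grasp_force: 0.0
```

Call:
play_rows([
  [[0,0,25,0,0,0],[0,0,25,0,0,0],[0,0,25,0,0,0],[0,0,20,0,0,0],[0,0,10,0,0,0]],
])

```text
time_s: 25.75
position: [0.5447, -0.2734, 0.2086]
tcp_rot: [[0.389, -0.921, -0.003], [-0.921, -0.389, 0.002], [-0.003, 0.002, -1.0]]
force: [0.9, -0.1, -0.5]
opening: 0.601
grasp_force: 0.0
```

Call:
play_rows([
  [[0,0,10,0,0,0],[0,0,10,0,0,0],[0,0,10,0,0,0],[0,0,10,0,0,0],[0,0,11,0,0,0]],
])

```text
time_s: 26.25
position: [0.5459, -0.2744, 0.1593]
tcp_rot: [[0.388, -0.922, 0.001], [-0.922, -0.388, -0.001], [0.001, -0.001, -1.0]]
force: [-0.3, 0.2, -0.1]
opening: 0.6
grasp_force: 0.0
```

Call:
play_rows([
  [[0,0,0,0,0,0],[0,0,0,0,0,0],[0,0,0,0,0,0],[0,0,0,0,0,0],[0,0,0,0,0,0]],
], fingers=-1)

```text
time_s: 26.75
position: [0.5459, -0.2744, 0.1602]
tcp_rot: [[0.388, -0.922, 0.001], [-0.922, -0.388, -0.001], [0.001, -0.001, -1.0]]
force: [-0.6, -0.1, 1.4]
opening: 0.231
grasp_force: 0.0
```

Call:
play_rows([
  [[0,0,0,0,0,0],[0,0,0,0,0,0],[0,0,0,0,0,0]],
])

```text
time_s: 27.05
position: [0.5459, -0.2744, 0.16]
tcp_rot: [[0.388, -0.922, 0.001], [-0.922, -0.388, -0.0], [0.001, -0.001, -1.0]]
force: [0.2, 0.4, 2.4]
opening: 0.182
grasp_force: 30.0
```

Run:
```python
from h import *
st=bot.read_state();print(st['position'],st['opening'],st['force'],st['moment'])
s=bot.capture('side')
cv2.imwrite('pics/j.png',cv2.resize(s['image'][120:240,270:350],(400,600),interpolation=cv2.INTER_CUBIC))
```

```text
[ 0.54593595 -0.27435317  0.16004097] 0.18238766684834867 [0.20249664 0.39650942 2.43765651] [ 0.20924764 -0.0273166   0.00937744]
```

View pics/j.png

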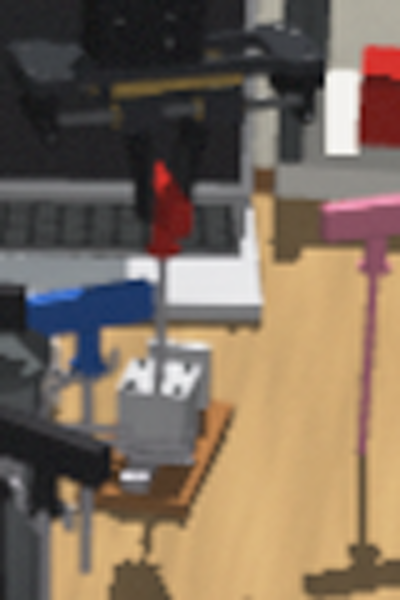

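Call:
play_rows([
  [[0,0,-5,0,0,0],[0,0,-10,0,0,0],[0,0,-15,0,0,0],[0,0,-20,0,0,0],[0,0,-20,0,0,0]],
])

```text
time_s: 27.6
position: [0.5453, -0.274, 0.2307]
tcp_rot: [[0.388, -0.922, -0.001], [-0.922, -0.388, 0.0], [-0.001, 0.001, -1.0]]
force: [0.4, -0.2, -0.7]
opening: 0.18
grasp_force: 30.0
```

Call:
play_rows([
  [[0,0,-20,0,0,0],[0,0,-20,0,0,0],[0,0,-20,0,0,0],[0,0,-15,0,0,0],[0,0,-5,0,0,0]],
])

```text
time_s: 28.1
position: [0.5462, -0.2747, 0.3123]
tcp_rot: [[0.388, -0.922, 0.003], [-0.922, -0.388, -0.002], [0.003, -0.002, -1.0]]
force: [0.0, -0.1, -0.8]
opening: 0.181
grasp_force: 30.0
```

Call:
play_rows([
  [[-15,-1.5,0,0,0,0],[-30,-3,0,0,0,0],[-30,-3,0,0,0,0],[-30,-3,0,0,0,0],[-30,-3,0,0,0,0]],
])

```text
time_s: 28.6
position: [0.5037, -0.142, 0.3083]
tcp_rot: [[0.388, -0.922, -0.003], [-0.922, -0.388, 0.002], [-0.003, 0.002, -1.0]]
force: [-0.2, 0.4, -1.0]
opening: 0.183
grasp_force: 30.0
```

Call:
play_rows([
  [[-30,-3,0,0,0,0],[-30,-3,0,0,0,0],[-30,-3,0,0,0,0],[-30,-3,0,0,0,0],[-30,-3,0,0,0,0]],
])

```text
time_s: 29.1
position: [0.4589, 0.0017, 0.3085]
tcp_rot: [[0.388, -0.922, -0.003], [-0.922, -0.388, 0.001], [-0.002, 0.002, -1.0]]
force: [-0.1, 0.1, -0.5]
opening: 0.176
grasp_force: 30.0
```

Call:
play_rows([
  [[-20,-3,0,0,0,0],[-10,-3,0,0,0,0],[0,0,0,0,0,-0.06],[0,0,0,0,0,-0.12],[0,0,0,0,0,-0.12]],
])

```text
time_s: 29.6
position: [0.4545, 0.0297, 0.309]
tcp_rot: [[0.647, -0.762, -0.002], [-0.762, -0.647, 0.0], [-0.001, 0.001, -1.0]]
force: [-0.3, -0.1, -0.7]
opening: 0.179
grasp_force: 30.0
```

Call:
play_rows([
  [[0,0,0,0,0,-0.12],[0,0,0,0,0,-0.12],[0,0,0,0,0,-0.12],[0,0,0,0,0,-0.12],[0,0,0,0,0,-0.12]],
])

```text
time_s: 30.1
position: [0.4545, 0.0295, 0.3089]
tcp_rot: [[0.964, -0.264, -0.002], [-0.264, -0.964, 0.0], [-0.002, 0.0, -1.0]]
force: [0.7, -0.1, -0.7]
opening: 0.185
grasp_force: 30.0
```

Call:
play_rows([
  [[0,0,0,0,0,-0.12],[0,0,0,0,0,-0.12],[0,0,0,0,0,-0.05],[0,0,0,0,0,0],[0,0,0,0,0,0]],
])

```text
time_s: 30.6
position: [0.4548, 0.0295, 0.3092]
tcp_rot: [[1.0, 0.016, -0.001], [0.016, -1.0, 0.0], [-0.001, -0.0, -1.0]]
force: [-0.1, 0.9, -0.8]
opening: 0.18
grasp_force: 30.0
```

Call:
play_rows([
  [[0,1.1,10,0,0,0],[0,0,20,0,0,0],[0,0,25,0,0,0],[0,0,20,0,0,0],[0,0,10,0,0,0]],
])

```text
time_s: 31.1
position: [0.4536, 0.0285, 0.2224]
tcp_rot: [[1.0, 0.017, -0.004], [0.017, -1.0, 0.001], [-0.004, -0.001, -1.0]]
force: [0.6, -0.7, -0.3]
opening: 0.181
grasp_force: 30.0
```

Call:
play_rows([
  [[8,0,0,0,0,0],[8,0,0,0,0,0],[8,0,0,0,0,0],[0,0,0,0,0,0],[0,0,0,0,0,0]],
])

```text
time_s: 31.6
position: [0.4798, 0.0288, 0.2252]
tcp_rot: [[1.0, 0.018, 0.001], [0.018, -1.0, -0.0], [0.001, 0.0, -1.0]]
force: [-0.3, 0.7, -0.1]
opening: 0.184
grasp_force: 30.0
```

Run:
```python
from h import *
st=bot.read_state();X=st['position'];print(X,st['force'])
s=bot.capture('side');t=bot.capture('top')
for q,z in(('red_key',X[2]-.009),('hook',.175),('hook_tip',.175)):
  for n,p in(('s',s),('t',t)):
    for r in bot.pinpoint(p,q)[:2]: print(q,n,np.round(r['centre'],1),round(r['confidence'],2),np.round(atz(p,r['centre'],z),4))
K=[X[0],X[1],X[2]-.009];print('pred ferrule',proj(s,K),proj(t,K))
rs,cs=colmask(s,(0,150,60),(6,255,255),(290,335,150,215));ys,xs=np.nonzero(rs);print(rs.sum(),cs,xs.min(),xs.max(),ys.min(),ys.max())
for z in(.026,.050): print(proj(s,[X[0]-.039,X[1],K[2]+z]),proj(s,[X[0]+.039,X[1],K[2]+z]))
```

```text
[0.47980071 0.02878327 0.22516328] [-0.32966171  0.73964398 -0.13754085]
red_key s [315.4 197.6] 0.87 [0.476  0.0412 0.2162]
red_key s [344.9 175.7] 0.76 [ 0.4052 -0.1123  0.2162]
red_key t [415.7 267.9] 0.61 [ 0.4002 -0.2834  0.2162]
red_key t [284.3 234.9] 0.45 [0.473  0.0267 0.2162]
hook s [300.9 213. ] 0.29 [0.5117 0.0566 0.175 ]
hook_tip s [310.2 212.1] 0.65 [0.4878 0.0475 0.175 ]
hook_tip t [355.5 146. ] 0.61 [ 0.7111 -0.1539  0.175 ]
pred ferrule [314.41015699 195.41245067] [283.45029747 232.04487469]
91 [323.86813187 182.32967033] 319 329 178 186
[329.54752651 187.64336538] [300.07594815 185.5450724 ]
[329.9999326  179.34014024] [300.28397871 177.28274509]
```

Call:
play_rows([
  [[4,0,0,0,0,0],[4,0,0,0,0,0],[3,0,0,0,0,0],[0,0,0,0,0,0]],
])

```text
time_s: 32.4
position: [0.491, 0.0289, 0.2247]
tcp_rot: [[1.0, 0.018, 0.001], [0.018, -1.0, -0.0], [0.001, 0.0, -1.0]]
force: [-0.3, 0.3, 0.1]
opening: 0.183
grasp_force: 30.0
```

Call:
play_rows([
  [[2,0,0,0,0,0],[2,0,0,0,0,0],[2,0,0,0,0,0],[0,0,0,0,0,0]],
])

```text
time_s: 32.8
position: [0.4966, 0.0291, 0.2247]
tcp_rot: [[1.0, 0.018, 0.0], [0.018, -1.0, -0.0], [0.0, 0.0, -1.0]]
force: [0.2, -0.4, -0.5]
opening: 0.181
grasp_force: 30.0
```

Call:
play_rows([
  [[2,0,0,0,0,0],[2,0,0,0,0,0],[1,0,0,0,0,0],[0,0,0,0,0,0]],
])

```text
time_s: 33.2
position: [0.5014, 0.0292, 0.2247]
tcp_rot: [[1.0, 0.018, 0.0], [0.018, -1.0, -0.0], [0.0, 0.0, -1.0]]
force: [0.2, 0.4, -0.9]
opening: 0.185
grasp_force: 30.0
```

Call:
play_rows([
  [[2,0,0,0,0,0],[2,0,0,0,0,0],[1,0,0,0,0,0],[0,0,0,0,0,0]],
])

```text
time_s: 33.6
position: [0.5064, 0.0293, 0.2246]
tcp_rot: [[1.0, 0.018, 0.0], [0.018, -1.0, -0.0], [0.0, 0.0, -1.0]]
force: [-0.5, 0.4, -0.4]
opening: 0.177
grasp_force: 30.0
```

Call:
play_rows([
  [[2,0,0,0,0,0],[2,0,0,0,0,0],[1,0,0,0,0,0],[0,0,0,0,0,0],[0,0,0,0,0,0]],
])

```text
time_s: 34.1
position: [0.5111, 0.0294, 0.2246]
tcp_rot: [[1.0, 0.018, -0.0], [0.018, -1.0, 0.0], [-0.0, -0.0, -1.0]]
force: [-0.8, -1.2, -1.6]
opening: 0.181
grasp_force: 30.0
```

Run:
```python
from h import *
st=bot.read_state();X=st['position'];print(X,st['force'],st['moment'])
s=bot.capture('side');t=bot.capture('top')
for q,z in(('red_key',X[2]-.009),('hook',.175),('hook_tip',.175)):
  for n,p in(('s',s),('t',t)):
    for r in bot.pinpoint(p,q)[:1]: print(q,n,np.round(r['centre'],1),round(r['confidence'],2),np.round(atz(p,r['centre'],z),4))
print(proj(s,[X[0],X[1],X[2]-.009]))
```

```text
[0.51110074 0.02942057 0.2245865 ] [-0.78682121 -1.21369782 -1.5673683 ] [ 0.01431813 -0.00014474 -0.01338415]
red_key s [305.9 197.5] 0.86 [0.5009 0.0436 0.2156]
red_key t [415.  267.6] 0.83 [ 0.4009 -0.282   0.2156]
hook s [301.9 214.9] 0.8 [0.5079 0.0666 0.175 ]
hook t [282.7 138.6] 0.24 [0.7271 0.0334 0.175 ]
hook_tip s [310.9 213.3] 0.97 [0.4853 0.0539 0.175 ]
hook_tip t [163.7 168.3] 0.64 [0.6422 0.3325 0.175 ]
[302.6869061  194.85492781]
```

Run:
```python
from h import *
st=bot.read_state();X=st['position']
s=bot.capture('side')
h=cv2.cvtColor(s['image'],cv2.COLOR_BGR2HSV);m=cv2.inRange(h,np.array((0,150,40)),np.array((8,255,255)))
for y in range(172,202,2):
    xs=np.nonzero(m[y,285:330])[0]+285
    if len(xs):print(y,xs.min(),xs.max(),len(xs))
for z in(.0,.005,.026,.050):
    zz=X[2]-.009+z; w=.039 if z>.02 else .011
    print(z,proj(s,[X[0]-w,X[1],zz]),proj(s,[X[0]+w,X[1],zz]))
g=s['image'].max(2); print(g[222:240:3,290:318])
for z in(-.07,-.1): print(proj(s,[X[0],X[1],X[2]-.009+z]))
```

```text
178 290 316 18
180 290 317 20
182 290 317 21
184 290 317 20
186 311 317 7
190 302 305 4
192 301 305 5
194 301 306 6
0.0 [306.773578  195.1252165] [298.5777101 194.5247145]
0.005 [306.82782043 193.44272308] [298.61801536 192.84453989]
0.026 [317.62764971 187.06698685] [288.31200602 184.98153267]
0.05 [317.98092593 178.7803243 ] [288.42349944 176.73686694]
[[128 110  84  83  79  86  85  88  89  89  87  89  96  91  84  86  88  87
  150 189 186 187 190 192 194 197 202 202]
 [194 191 184 183 189 196 200 200 200 197 194 156  95 113 155 158 133 168
  191 185 185 187 189 192 195 198 201 200]
 [197 195 193 192 195 197 199 197 196 194 185 145  97 116 158 185 192 192
  189 185 185 189 189 192 195 198 196 195]
 [196 195 198 200 199 197 196 192 192 192 175 129  97 126 169 189 192 190
  185 184 185 189 191 194 196 196 196 196]
 [193 196 201 203 200 195 191 190 192 191 176 130  96 125 171 191 191 188
  184 183 186 188 190 191 195 193 192 197]
 [192 196 200 202 200 195 191 192 190 191 173 129  98 131 177 191 190 187
  185 185 186 187 191 194 193 191 194 198]]
[302.02407459 217.78105232]
[301.75439449 227.29604572]
```

Call:
play_rows([
  [[0,0,5,0,0,0],[0,0,5,0,0,0],[0,0,4,0,0,0],[0,0,2,0,0,0],[0,0,0,0,0,0]],
])

```text
time_s: 35.05
position: [0.5108, 0.0294, 0.2081]
tcp_rot: [[1.0, 0.018, -0.001], [0.018, -1.0, 0.0], [-0.001, -0.0, -1.0]]
force: [-0.4, 0.2, -2.0]
opening: 0.18
grasp_force: 30.0
```

Call:
play_rows([
  [[0,0,1,0,0,0],[0,0,1,0,0,0],[0,0,0,0,0,0]],
])

```text
time_s: 35.35
position: [0.5112, 0.0294, 0.2067]
tcp_rot: [[1.0, 0.018, 0.0], [0.018, -1.0, -0.0], [0.0, 0.0, -1.0]]
force: [0.5, -0.8, -1.5]
opening: 0.18
grasp_force: 30.0
```

Call:
play_rows([
  [[0,0,1,0,0,0],[0,0,1,0,0,0],[0,0,0,0,0,0]],
])

```text
time_s: 35.65
position: [0.5111, 0.0294, 0.2045]
tcp_rot: [[1.0, 0.018, -0.0], [0.018, -1.0, 0.0], [-0.0, -0.0, -1.0]]
force: [0.3, 0.2, -0.2]
opening: 0.18
grasp_force: 30.0
```

Call:
play_rows([
  [[0,0,1,0,0,0],[0,0,1,0,0,0],[0,0,1,0,0,0],[0,0,0,0,0,0]],
])

```text
time_s: 36.05
position: [0.511, 0.0294, 0.2015]
tcp_rot: [[1.0, 0.018, -0.0], [0.018, -1.0, 0.0], [-0.0, -0.0, -1.0]]
force: [0.2, 0.3, 0.2]
opening: 0.181
grasp_force: 30.0
```

Call:
play_rows([
  [[0,0,1,0,0,0],[0,0,1,0,0,0],[0,0,1,0,0,0],[0,0,0,0,0,0]],
])

```text
time_s: 36.45
position: [0.5111, 0.0294, 0.1985]
tcp_rot: [[1.0, 0.018, -0.0], [0.018, -1.0, 0.0], [-0.0, -0.0, -1.0]]
force: [0.2, 0.2, -0.4]
opening: 0.18
grasp_force: 30.0
```

Call:
play_rows([
  [[0,0,1,0,0,0],[0,0,1,0,0,0],[0,0,1,0,0,0],[0,0,0,0,0,0]],
])

```text
time_s: 36.85
position: [0.511, 0.0294, 0.1955]
tcp_rot: [[1.0, 0.018, -0.0], [0.018, -1.0, 0.0], [-0.0, -0.0, -1.0]]
force: [-0.5, 0.0, -1.3]
opening: 0.183
grasp_force: 30.0
```

Call:
play_rows([
  [[0,0,1,0,0,0],[0,0,1,0,0,0],[0,0,1,0,0,0],[0,0,0,0,0,0]],
])

```text
time_s: 37.25
position: [0.511, 0.0294, 0.1925]
tcp_rot: [[1.0, 0.018, -0.0], [0.018, -1.0, 0.0], [-0.0, -0.0, -1.0]]
force: [-0.2, -1.1, 0.2]
opening: 0.184
grasp_force: 30.0
```

Call:
play_rows([
  [[0,0,1,0,0,0],[0,0,1,0,0,0],[0,0,1,0,0,0],[0,0,0,0,0,0]],
])

```text
time_s: 37.65
position: [0.5111, 0.0294, 0.1895]
tcp_rot: [[1.0, 0.018, -0.0], [0.018, -1.0, 0.0], [-0.0, -0.0, -1.0]]
force: [0.2, 0.0, -1.1]
opening: 0.176
grasp_force: 30.0
```

Call:
play_rows([
  [[0,0,1,0,0,0],[0,0,1,0,0,0],[0,0,1,0,0,0],[0,0,0,0,0,0]],
])

```text
time_s: 38.05
position: [0.5111, 0.0294, 0.1865]
tcp_rot: [[1.0, 0.018, -0.0], [0.018, -1.0, 0.0], [-0.0, -0.0, -1.0]]
force: [0.2, 0.4, -0.8]
opening: 0.179
grasp_force: 30.0
```

Call:
play_rows([
  [[0,0,1,0,0,0],[0,0,1,0,0,0],[0,0,1,0,0,0],[0,0,0,0,0,0]],
])

```text
time_s: 38.45
position: [0.5111, 0.0294, 0.1835]
tcp_rot: [[1.0, 0.018, -0.0], [0.018, -1.0, 0.0], [-0.0, -0.0, -1.0]]
force: [0.5, 0.0, -1.1]
opening: 0.182
grasp_force: 30.0
```

Call:
play_rows([
  [[0,0,1,0,0,0],[0,0,1,0,0,0],[0,0,1,0,0,0],[0,0,0,0,0,0]],
])

```text
time_s: 38.85
position: [0.5111, 0.0294, 0.1805]
tcp_rot: [[1.0, 0.018, -0.0], [0.018, -1.0, 0.0], [-0.0, -0.0, -1.0]]
force: [0.3, -1.0, -0.1]
opening: 0.182
grasp_force: 30.0
```

Call:
play_rows([
  [[0,0,1,0,0,0],[0,0,1,0,0,0],[0,0,1,0,0,0],[0,0,0,0,0,0]],
])

```text
time_s: 39.25
position: [0.5114, 0.0294, 0.1794]
tcp_rot: [[1.0, 0.018, 0.001], [0.018, -1.0, -0.0], [0.001, 0.0, -1.0]]
force: [-2.4, 1.1, 10.9]
opening: 0.178
grasp_force: 30.0
```

Call:
play_rows([
  [[0,0,-2,0,0,0],[0,0,-1.2,0,0,0],[0,0,0,0,0,0],[0,0,0,0,0,0]],
])

```text
time_s: 39.65
position: [0.511, 0.0294, 0.1805]
tcp_rot: [[1.0, 0.018, -0.001], [0.018, -1.0, 0.0], [-0.001, -0.0, -1.0]]
force: [0.5, 0.4, -1.1]
opening: 0.181
grasp_force: 30.0
```

Call:
play_rows([
  [[1,0,0,0,0,0],[1,0,0,0,0,0],[0,0,0,0,0,0]],
])

```text
time_s: 39.95
position: [0.5134, 0.0294, 0.1807]
tcp_rot: [[1.0, 0.018, -0.0], [0.018, -1.0, 0.0], [-0.0, -0.0, -1.0]]
force: [-0.2, -0.9, -0.7]
opening: 0.184
grasp_force: 30.0
```

Call:
play_rows([
  [[1,0,0,0,0,0],[0,0,0,0,0,0],[0,0,0,0,0,0]],
])

```text
time_s: 40.25
position: [0.5142, 0.0294, 0.1808]
tcp_rot: [[1.0, 0.018, -0.0], [0.018, -1.0, -0.0], [-0.0, 0.0, -1.0]]
force: [-1.0, 0.3, -0.1]
opening: 0.18
grasp_force: 30.0
```

Call:
play_rows([
  [[1,0,0,0,0,0],[0,0,0,0,0,0],[0,0,0,0,0,0]],
])

```text
time_s: 40.55
position: [0.5152, 0.0294, 0.1809]
tcp_rot: [[1.0, 0.018, 0.0], [0.018, -1.0, -0.0], [0.0, 0.0, -1.0]]
force: [-0.3, 1.1, -0.0]
opening: 0.184
grasp_force: 30.0
```

Call:
play_rows([
  [[1,0,0,0,0,0],[0,0,0,0,0,0]],
])

```text
time_s: 40.75
position: [0.5164, 0.0295, 0.1809]
tcp_rot: [[1.0, 0.018, 0.0], [0.018, -1.0, -0.0], [0.0, 0.0, -1.0]]
force: [-0.5, -0.0, -0.5]
opening: 0.181
grasp_force: 30.0
```

Call:
play_rows([
  [[1,0,0,0,0,0],[0,0,0,0,0,0]],
])

```text
time_s: 40.95
position: [0.5174, 0.0295, 0.1809]
tcp_rot: [[1.0, 0.018, 0.0], [0.018, -1.0, -0.0], [0.0, 0.0, -1.0]]
force: [-1.1, -0.0, -1.7]
opening: 0.176
grasp_force: 30.0
```

Call:
play_rows([
  [[1,0,0,0,0,0],[0,0,0,0,0,0]],
])

```text
time_s: 41.15
position: [0.5184, 0.0295, 0.1809]
tcp_rot: [[1.0, 0.018, 0.0], [0.018, -1.0, -0.0], [0.0, 0.0, -1.0]]
force: [0.1, 0.9, -0.8]
opening: 0.181
grasp_force: 30.0
```

Call:
play_rows([
  [[1,0,0,0,0,0],[0,0,0,0,0,0]],
])

```text
time_s: 41.35
position: [0.519, 0.0296, 0.1808]
tcp_rot: [[1.0, 0.018, -0.001], [0.018, -1.0, 0.0], [-0.001, -0.0, -1.0]]
force: [-0.9, 0.3, -0.0]
opening: 0.181
grasp_force: 30.0
```

Call:
play_rows([
  [[-2,0,0,0,0,0],[-2.5,0,0,0,0,0],[0,0,0,0,0,0],[0,0,0,0,0,0]],
])

```text
time_s: 41.75
position: [0.5146, 0.0294, 0.1809]
tcp_rot: [[1.0, 0.018, 0.0], [0.018, -1.0, -0.0], [0.0, 0.0, -1.0]]
force: [-0.5, -0.3, -1.1]
opening: 0.182
grasp_force: 30.0
```

Call:
play_rows([
  [[0,0,1,0,0,0],[0,0,1,0,0,0],[0,0,1,0,0,0],[0,0,0,0,0,0]],
])

```text
time_s: 42.15
position: [0.5151, 0.0294, 0.1794]
tcp_rot: [[1.0, 0.018, 0.001], [0.018, -1.0, -0.0], [0.001, 0.0, -1.0]]
force: [-2.3, 0.1, 9.8]
opening: 0.184
grasp_force: 30.0
```

Call:
play_rows([
  [[0,0,-2,0,0,0],[0,0,-1,0,0,0],[2,0,0,0,0,0],[2,0,0,0,0,0],[0,0,0,0,0,0]],
])

```text
time_s: 42.65
position: [0.5187, 0.0295, 0.1805]
tcp_rot: [[1.0, 0.018, -0.001], [0.018, -1.0, 0.0], [-0.001, -0.0, -1.0]]
force: [-0.7, 1.0, -0.2]
opening: 0.181
grasp_force: 30.0
```

Call:
play_rows([
  [[1,0,0,0,0,0],[0,0,0,0,0,0],[0,0,0,0,0,0]],
])

```text
time_s: 42.95
position: [0.5192, 0.0296, 0.1806]
tcp_rot: [[1.0, 0.018, -0.001], [0.018, -1.0, 0.0], [-0.001, -0.0, -1.0]]
force: [-2.5, 1.7, -0.6]
opening: 0.182
grasp_force: 30.0
```

Call:
play_rows([
  [[1,0,0,0,0,0],[0,0,0,0,0,0],[0,0,0,0,0,0]],
])

```text
time_s: 43.25
position: [0.5197, 0.0297, 0.1806]
tcp_rot: [[1.0, 0.018, -0.002], [0.018, -1.0, 0.0], [-0.002, -0.0, -1.0]]
force: [-4.1, 0.3, 0.3]
opening: 0.179
grasp_force: 30.0
```

Call:
play_rows([
  [[1,0,0,0,0,0],[0,0,0,0,0,0],[0,0,0,0,0,0]],
])

```text
time_s: 43.55
position: [0.5199, 0.0297, 0.1805]
tcp_rot: [[1.0, 0.018, -0.004], [0.018, -1.0, 0.0], [-0.004, -0.0, -1.0]]
force: [-5.8, -0.0, 0.7]
opening: 0.179
grasp_force: 30.0
```

Call:
play_rows([
  [[-3,0,0,0,0,0],[-4,0,0,0,0,0],[-4,0,0,0,0,0],[0,0,0,0,0,0],[0,0,0,0,0,0]],
])

```text
time_s: 44.05
position: [0.5113, 0.0293, 0.1811]
tcp_rot: [[1.0, 0.018, 0.002], [0.018, -1.0, -0.0], [0.002, 0.0, -1.0]]
force: [-0.1, -0.2, -0.5]
opening: 0.183
grasp_force: 30.0
```

Call:
play_rows([
  [[-1,0,0,0,0,0],[0,0,0,0,0,0],[0,0,0,0,0,0]],
])

```text
time_s: 44.35
position: [0.5103, 0.0293, 0.181]
tcp_rot: [[1.0, 0.018, 0.001], [0.018, -1.0, -0.0], [0.001, 0.0, -1.0]]
force: [1.2, 0.0, -0.7]
opening: 0.179
grasp_force: 30.0
```

Call:
play_rows([
  [[-1,0,0,0,0,0],[0,0,0,0,0,0],[0,0,0,0,0,0]],
])

```text
time_s: 44.65
position: [0.51, 0.0292, 0.1811]
tcp_rot: [[1.0, 0.018, 0.003], [0.018, -1.0, -0.0], [0.003, 0.0, -1.0]]
force: [3.3, 0.9, -2.1]
opening: 0.182
grasp_force: 30.0
```

Call:
play_rows([
  [[-1,0,0,0,0,0],[0,0,0,0,0,0],[0,0,0,0,0,0]],
])

```text
time_s: 44.95
position: [0.5098, 0.0292, 0.1813]
tcp_rot: [[1.0, 0.017, 0.005], [0.017, -1.0, -0.0], [0.005, 0.0, -1.0]]
force: [5.7, 0.2, -3.2]
opening: 0.183
grasp_force: 30.0
```

Call:
play_rows([
  [[-1,0,0,0,0,0],[0,0,0,0,0,0],[0,0,0,0,0,0]],
])

```text
time_s: 45.25
position: [0.5096, 0.0292, 0.1814]
tcp_rot: [[1.0, 0.017, 0.007], [0.017, -1.0, -0.0], [0.007, 0.0, -1.0]]
force: [6.5, 0.4, -3.0]
opening: 0.182
grasp_force: 30.0
```

Call:
play_rows([
  [[-1,0,0,0,0,0],[0,0,0,0,0,0],[0,0,0,0,0,0]],
])

```text
time_s: 45.55
position: [0.5094, 0.0293, 0.1816]
tcp_rot: [[1.0, 0.017, 0.008], [0.017, -1.0, 0.0], [0.008, 0.0, -1.0]]
force: [8.0, 1.6, -2.7]
opening: 0.183
grasp_force: 30.0
```

Call:
play_rows([
  [[4,0,0,0,0,0],[4.2,0,0,0,0,0],[0,0,0,0,0,0],[0,0,0,0,0,0],[0,0,0,0,0,0]],
])

```text
time_s: 46.05
position: [0.5129, 0.0295, 0.1805]
tcp_rot: [[1.0, 0.018, -0.002], [0.018, -1.0, 0.0], [-0.002, -0.0, -1.0]]
force: [-0.9, 1.2, -1.2]
opening: 0.181
grasp_force: 30.0
```

Call:
play_rows([
  [[0,0,0.7,0,0,0],[0,0,0.5,0,0,0],[0,0,0,0,0,0],[0,0,0,0,0,0]],
])

```text
time_s: 46.45
position: [0.5135, 0.0295, 0.1797]
tcp_rot: [[1.0, 0.018, -0.001], [0.018, -1.0, 0.0], [-0.001, -0.0, -1.0]]
force: [-1.0, 0.2, 1.0]
opening: 0.183
grasp_force: 30.0
```

Call:
play_rows([
  [[0.8,0,0,0,0,0],[0,0,0.3,0,0,0],[0,0,0.3,0,0,0],[0,0,0,0,0,0],[0,0,0,0,0,0]],
])

```text
time_s: 46.95
position: [0.5144, 0.0295, 0.1796]
tcp_rot: [[1.0, 0.018, -0.0], [0.018, -1.0, -0.0], [-0.0, 0.0, -1.0]]
force: [-2.1, -0.3, 5.7]
opening: 0.178
grasp_force: 30.0
```

Call:
play_rows([
  [[0,0,0,0,0,0],[0,0,0,0,0,0],[0,0,0,0,0,0],[0,0,0,0,0,0],[0,0,0,0,0,0]],
], fingers=-0.1)

```text
time_s: 47.45
position: [0.5148, 0.0294, 0.1789]
tcp_rot: [[1.0, 0.018, 0.0], [0.018, -1.0, -0.0], [0.0, 0.0, -1.0]]
force: [-0.4, -0.7, -0.1]
opening: 0.434
grasp_force: 0.0
```

Call:
play_rows([
  [[0,0,-5,0,0,0],[0,0,-10,0,0,0],[0,0,-15,0,0,0],[0,0,-25,0,0,0],[0,0,-25,0,0,0]],
])

```text
time_s: 47.95
position: [0.5146, 0.0295, 0.2605]
tcp_rot: [[1.0, 0.018, 0.0], [0.018, -1.0, 0.0], [0.0, 0.0, -1.0]]
force: [-0.5, -0.8, 0.6]
opening: 0.449
grasp_force: 0.0
```

Call:
play_rows([
  [[-20,0,-20,0,0,0],[-20,20,-20,0,0,0],[-20,40,0,0,0,0],[-10,40,0,0,0,0],[0,45,0,0,0,0]],
])

```text
time_s: 48.45
position: [0.4458, -0.1171, 0.3005]
tcp_rot: [[1.0, 0.019, 0.001], [0.019, -1.0, -0.0], [0.001, 0.0, -1.0]]
force: [0.7, -0.5, -0.1]
opening: 0.452
grasp_force: 0.0
```

Call:
play_rows([
  [[0,45,0,0,0,0],[0,45,0,0,0,0],[0,40,0,0,0,0],[0,0,0,0,0,0],[0,0,0,0,0,0]],
])

```text
time_s: 48.95
position: [0.4494, -0.2474, 0.2995]
tcp_rot: [[1.0, 0.016, 0.0], [0.016, -1.0, 0.0], [0.0, -0.0, -1.0]]
force: [1.0, 0.4, -0.5]
opening: 0.449
grasp_force: 0.0
```

Run:
```python
from h import *
s=bot.capture('side');t=bot.capture('top')
for q,z in(('red_key',.1704),('hook',.16),('hook_tip',.17),('blue_key',.17),('black_key',.17)):
  for n,p in(('s',s),('t',t)):
    for r in bot.pinpoint(p,q)[:2]: print(q,n,np.round(r['centre'],1),round(r['confidence'],2),np.round(atz(p,r['centre'],z),4))
for n,p,b in(('s',s,(285,335,170,225)),('t',t,(265,300,195,260))):
    m,c=colmask(p,(0,150,50),(8,255,255),b);ys,xs=np.nonzero(m);print(n,m.sum(),c,xs.min(),xs.max(),ys.min(),ys.max(),atz(p,c,.208))
print('pred',proj(s,[.5144,.0295,.208]),proj(t,[.5144,.0295,.208]))
r=fit_box([(t,m)],[.514,.0295,.02],.2084,(.078,.016,.024));print(r)
```

```text
red_key s [302.4 211.5] 0.9 [0.5096 0.039  0.1704]
red_key s [344.8 176.2] 0.85 [ 0.4069 -0.2106  0.1704]
red_key t [281.6 220.2] 0.74 [0.5156 0.0329 0.1704]
red_key t [250.6 199.8] 0.6 [0.566  0.1114 0.1704]
hook s [304.6 212.9] 0.95 [0.5048 0.0268 0.16  ]
hook s [304.  213.2] 0.26 [0.5062 0.0288 0.16  ]
hook t [286.8 223.2] 0.77 [0.5099 0.0196 0.16  ]
hook_tip s [311.5 213.6] 0.65 [0.4843 0.0461 0.17  ]
hook_tip s [287.7 191.8] 0.23 [ 0.5656 -0.0744  0.17  ]
hook_tip t [282.7 229.9] 0.7 [0.4914 0.0299 0.17  ]
blue_key s [288.4 192.8] 0.79 [ 0.5627 -0.0682  0.17  ]
blue_key t [318.  201.8] 0.53 [ 0.5641 -0.0578  0.17  ]
black_key s [281.4 225.4] 0.71 [0.5542 0.1218 0.17  ]
black_key s [300.3 209.6] 0.67 [0.5166 0.0284 0.17  ]
black_key t [248.6 204. ] 0.62 [0.5553 0.1161 0.17  ]
black_key t [246.8 162.3] 0.46 [0.6635 0.1239 0.17  ]
s 287 [302.03832753 197.82578397] 288 316 191 210 [0.51232747 0.03220997 0.208     ]
t 202 [283.41089109 219.25742574] 280 287 203 235 [0.51188397 0.02916579 0.208     ]
pred [301.38632832 197.31782864] [283.28690959 218.22258801]
(array([0.51199016, 0.02957208, 0.02      ]), array([-0. , -0. ,  0. ,  0.1,  0.1,  1.1]))
```

```bash
python3 -c "
from rig import bot
print(bot.hand_in())"
```

```text
the job is handed in; nothing more can be done
None
```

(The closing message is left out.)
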